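Shim the rocking slow cooker

ROBOT

A 6-joint arm with a two-finger parallel gripper is mounted at the origin on the work surface. World frame = base frame: x ahead of the robot, y to its left, z up, the work surface at z = 0. Lengths are in m, angles in rad, forces in N, time in s.
With the tool pointing down it reaches from about 0.3 to 0.875 m from the base axis. Payload 4.2 kg.
Tool frame: the origin (TCP) lies between the finger pads; the fingertips stand 17 mm ahead of it and the grasp point (between the pads) lies 2 mm behind it; x points along the fingers, y is the direction in which the jaws open and shut, and the axes are right-handed (so a half turn about x gives the same grasp; the last joint's range is limited). The gripper opens to 85 mm and grips with 20 to 120 N. Pads are 22 mm wide; open, the fingers measure 114 mm over their backs; the gripper's body (76 mm by 85 mm) begins 54 mm behind the grasp point. The pads swing forward as they close: fully open they stand 13 mm farther back than shut.
Start: joints at [-1.156, 0.32, 1.565, -0, 1.257, -0.02], TCP at [0.242, -0.522, 0.248] pointing down, gripper open.
Joint ranges: [-3.11, 3.11], [-0.84, 2.01], [0.21, 2.61], [-1.34, 4.49], [0.05, 2.63], [-2.56, 2.56]. Speed limits (rad/s): [2.57, 2.57, 3.14, 3.14, 3.14, 3.14].

INTERFACE

Orientations are given as a 3x3 rotation matrix whose columns are the frame's x, y, z axes.
In Python, from workcell import telemetry, snapshot, job, silhouettes, place_of gives the robot as it stands.
- The arm moves only by the tool step_arm, never from a script. Its argument "plan" is one flat list of numbers, 5 for each row, row after row: the shift along the tool's x, y, z normalised to -1 to 1, where 1 is 0.2 m, then the turn about the tool's x normalised to -1 to 1, where 1 is 0.5 rad, then the closure, from 0 (fully open) to 1 (shut). In form: [x, y, z, roll, grip, x, y, z, roll, grip, ...]. A call has 1 to 5 rows; each row is the pose to reach, as a shift and turn from the pose commanded when the call began, along the tool's axes at that moment; what a row does not reach only later rows make up. A row lasts 1/8 s, in which the tool goes at most 62.5 mm and 10.7 degrees, less where a joint would pass 70% of its speed; a pose out of reach is approached as far as the arm can. A call with a number of a shift or a turn outside -1 to 1 is refused whole. A call with a gripper value outside its range is refused whole. The fingers move at their own pace and stop on an object; "force" is the grip in N (left out, the last holds). Time passes only in rows, so rows that repeat a pose let the fingers close. It gives the time, the measured TCP pose, the force and the opening at its end, in the units of the state.
- telemetry.sense(): the state, without advancing time (a new reading comes with each control period).
- snapshot(name): name is "side" or "top"; returns a dict with "pixels" (420x560x3 uint8, red, green, blue), "intrinsics" (3x3 intrinsics, pixels), "position" and "attitude" of the camera in the world. Camera axes: x right, y down, z forward; pixel columns grow to the right and rows downward; lengths in m; the calibration is good to about 2 mm. A picture is of the moment at which its call begins. There is no depth.
- job.close_job(): hands the job in, once; it reports no verdict.
Trained networks look in the newest picture that a camera, given by its name, has taken for a name from the list of things; names that differ only in an ending like _2 or _b are one class to them, and where a whole thing is asked for, a point or a joint stands for the part that bears it (a point fixed in the world has none). Each returns a list of dicts, best first, with "score" (0 to 1); they miss things now and then, are a little off and sometimes report something else, mostly with a low value. They report only what shows in the picture. A call takes as long as a camera call.
- silhouettes(camera, target): "region" (420x560 bool, what is visible of it).
- place_of(camera, target): "xyz" ([x, y, z] in m, in world coordinates, good to about 4 mm: a listed point, or the origin of a listed thing).
The state is a dict: "time": time; "joint_positions": joint angles; "qd": joint speeds; "tau": joint torques, N m; "position": TCP position; "eef_rot": TCP orientation; "ft_force": force on the tool from outside, world axes, zero at the start; "ft_torque": the same for the moment, N m; "width": opening from 0.0 (shut) to 1.0 (fully open).
Only numpy, scipy, OpenCV 4.12 (cv2) and the standard library are available. Lean on these libraries where they do the work, as an engineer would, in place of code of your own. Each camera call takes 0.05 s, during which the arm holds its last target.

TASK

The slow cooker rocks because one foot, the one under the side handle that faces the open counter, has lost its rubber cap. Start the thin end of the wooden wedge about a centimetre into the gap under that foot, pointing straight in towards the middle of the cooker, and let go of it; then tap its thick end until it jams under the foot and will go no further. Leave the wedge flat on the counter, and do not bang the cooker or disturb the other things on the counter.

Things in the scene. Friction and masses are not known exactly. Their poses are not given: they have to be found in the camera images.
- cooker: Round slow cooker, full, heavy, immovable, standing upright: steel drum 296 mm across, black base, white crock rim, glass lid with knob, 243 mm high. Origin on the counter under its axis; z up; +x points to the control dial (out to 172 mm from the axis), +y to the handle over the bare foot. Its flat bottom is 28 mm above the counter.
- handle (a point): Middle of the outer bottom edge of the side handle above the bare foot, 198 mm from the cooker's axis along its +y, 106 mm above the counter; cooker's axes. Solid black lug 100 mm wide, 20 mm thick; a gusset behind it (out to 168 mm) hangs to 94 mm. It overhangs the wedge's place: a hand straight down does not fit; reach in from outside, leaning 20 to 50 degrees from vertical (40 fits easily).
- bare_foot (a point): Middle of the outer bottom edge of the bare black foot, 138 mm from the cooker's axis along its +y, 12 mm above the counter; cooker's axes, so the wedge goes in along -y. Foot 30 mm wide, 24 mm deep. The 12 mm gap under it is the slot. Three like feet at -y, +x, -x have black rubber caps 12 mm thick and stand on the counter.
- wedge_mid (a point): Loose plain wooden wedge, 76 mm long, 36 wide, 4 thick at the thin end rising evenly to 24 at the square thick end, 35 g, lying flat. Point at half length and width, 7 mm above its underside. +x points to the thin end (38 mm off), -x to the thick end (38 mm off), z up. It slides, and jams with its thin end about 31 mm past the foot's outer edge, 45 mm of it still sticking out.
- wedge_nose (a point): Middle of the wedge's thin end, on its underside (0 mm above the counter when it lies flat). Same axes as wedge_mid. Pushed level on its thick end, the wedge slides at well under 1 N while loose; at the jam 5 to 15 N is plenty, and it then stays jammed by friction.
- caddy_mid (a point): Bystander: white plastic flip-top spice caddy, 92 x 204 mm, 68 mm high, with one of its four tops open (to 141 mm). Point 34 mm above the counter under its middle.
- brush_mid (a point): Bystander: basting brush lying flat, 230 mm long, 34 mm wide, 12 mm high, orange silicone head. Point near its middle, 6 mm above the counter.
- measuring_cup_mid (a point): Bystander: glass measuring cup with a handle, 92 mm across, 92 mm high. Point on its axis at half height.
- whisk_mid (a point): Bystander: steel whisk lying down, 262 mm long, 56 mm across the wires. Point near its middle, where the handle ends and the wires begin.
- salt_cellar_mid (a point): Bystander: lidded ceramic salt cellar, 80 mm across, 65 mm high. Point on its axis, 30 mm up.
- spice_jar_mid (a point): Bystander: glass spice jar, 44 mm across, 98 mm high. Point on its axis at half height.

How it is judged:
By the outcome, as a careful person would: the job done as asked, in the order asked, and still so for the second after the job is handed in, with the robot touching nothing.
It also fails if it takes over 50 s, if anything falls off the work surface, if the arm or the gripper's body presses on something with over 40 N, if the wrist force passes 120 N, or if a joint passes its speed limit or range.

## Working session

There is one attempt and no reset: what is moved stays moved. The work goes in short steps, Python scripts to look and compute and a tool call to move; the robot and the scene stay as the last step left them, time stands still between calls to the robot, and variables do not carry over. Pictures are saved under pics/ and viewed, and the job is handed in when it is done.

Besides the shell and the picture viewer there is one more tool, called after ">>>" as a command line: name --argument value ..., lists and objects as JSON in quotes. step_arm: Moves the arm, as the interface text tells. Its arguments: {"type":"object","properties":{"plan":{"type":"array"},"force":{"type":"number"}},"required":["plan"]}

```bash
ls; mkdir -p pics; cat > h.py <<'E'
import numpy as np, cv2
from workcell import telemetry, snapshot, job, silhouettes, place_of
def snap(cam,fn):
    s=snapshot(cam); cv2.imwrite('pics/'+fn,s['pixels'][:,:,::-1]); return s
def proj(s,p):
    R=np.array(s['attitude']);K=np.array(s['intrinsics'])
    c=R.T@(np.array(p)-np.array(s['position'])); u=K@c; return u[:2]/u[2]
def ray(s,uv,z):
    R=np.array(s['attitude']);K=np.array(s['intrinsics'])
    d=R@np.linalg.solve(K,[uv[0],uv[1],1.]);p=np.array(s['position']); return p+d*(z-p[2])/d[2]
E
python3 - <<'E'
from h import *
np.set_printoptions(precision=4,suppress=True)
for c in ['side','top']:
    s=snap(c,c+'0.png'); print(c,s['position'],np.array(s['attitude']).tolist())
    for n in ['cooker','handle','bare_foot','wedge_mid','wedge_nose','caddy_mid','brush_mid','measuring_cup_mid','whisk_mid','salt_cellar_mid','spice_jar_mid']:
        r=place_of(c,n)
        print(n,[(np.round(q['xyz'],4).tolist(),round(q['score'],2)) for q in r[:2]])
t=telemetry.sense(); print(t['time'],t['position'],t['eef_rot'],t['ft_force'],t['width'])
E
```

```text
pics
side [0.1154 0.7826 0.7508] [[-0.8313368144976396, -0.36539758406941697, 0.4187644999485399], [-0.5554440192715092, 0.5204929179901974, -0.6485129634614569], [0.019001113557592954, -0.7717329381841124, -0.635662827138168]]
cooker [([0.5433, -0.2601, -0.0027], 0.96), ([0.5073, 0.4158, 0.0354], 0.48)]
handle [([0.602, -0.0695, 0.1047], 0.87)]
bare_foot [([0.5841, -0.1275, 0.013], 0.83)]
wedge_mid [([0.5331, 0.0845, 0.0067], 0.88)]
wedge_nose [([0.515, 0.0516, 0.0012], 0.77)]
caddy_mid [([0.505, 0.4144, 0.034], 0.8)]
brush_mid [([0.3578, 0.1725, 0.0031], 0.95)]
measuring_cup_mid [([0.7255, 0.3855, 0.0455], 0.97)]
whisk_mid [([0.7576, 0.1817, 0.0175], 0.89)]
salt_cellar_mid [([0.3756, -0.0435, 0.0266], 0.63)]
spice_jar_mid [([0.768, -0.0462, 0.0492], 0.88)]
top [0.3859 0.0846 1.2948] [[-0.013438050064270703, -0.9869012745935208, 0.16076471321827432], [-0.9997585236465719, 0.016056967063223106, 0.015002273319658374], [-0.017387156366045566, -0.160524291041619, -0.9868787355998144]]
cooker []
handle [([0.6027, -0.0692, 0.1065], 0.78)]
bare_foot [([0.5881, -0.1245, 0.0094], 0.9)]
wedge_mid [([0.5371, 0.0842, 0.0064], 0.73)]
wedge_nose [([0.5194, 0.0552, 0.0009], 0.73)]
caddy_mid [([0.4996, 0.4224, 0.0311], 0.63), ([0.6048, -0.0726, 0.106], 0.27)]
brush_mid [([0.3559, 0.1706, 0.0048], 0.86), ([0.5002, 0.4204, 0.0314], 0.46)]
measuring_cup_mid [([0.7281, 0.3859, 0.0465], 0.76)]
whisk_mid [([0.762, 0.1797, 0.0207], 0.84), ([0.6012, -0.0694, 0.1068], 0.33)]
salt_cellar_mid [([0.3749, -0.0433, 0.0291], 0.66)]
spice_jar_mid [([0.7657, -0.0523, 0.0487], 0.83)]
1.2 [ 0.2422 -0.5215  0.2483] [[ 0.0001  0.4212 -0.907 ]
 [-0.0001 -0.907  -0.4212]
 [-1.      0.0002 -0.    ]] [0.4766 1.0192 0.0635] 1.0025077989727347
```

View pics/side0.png

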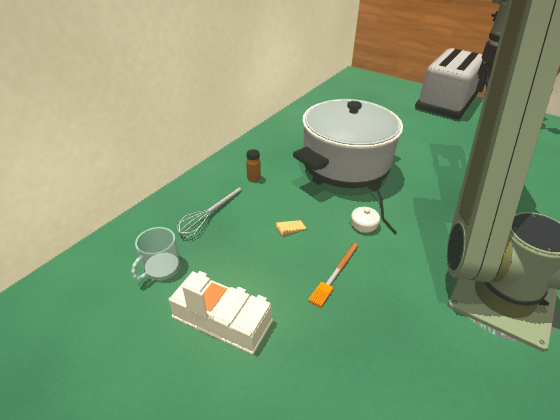

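View pics/top0.png

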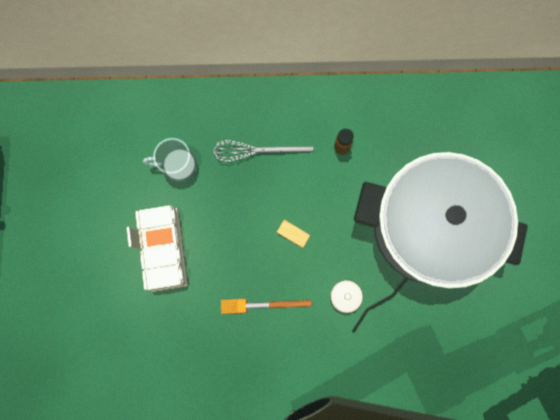

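The top picture shows the wedge at about (293,233), the bare-foot handle at (370,205), and the salt cellar and spice jar on either side of it at (346,296) and (344,141). The networks agree with this and the two cameras match. The cooker's +y is about (0.29, 0.957). I'll raise the arm first.

>>> step_arm --plan '[-0.3,0,0,0,0,-0.6,0,0,0,0,-0.9,0,0,0,0,-0.9,-0.3,0,0,0,-0.9,-0.6,0,0,0]'

```text
time: 1.82
position: [0.1914, -0.4121, 0.4289]
eef_rot: [[0.001, 0.421, -0.907], [-0.001, -0.907, -0.421], [-1.0, 0.002, 0.0]]
ft_force: [-0.5, 0.2, -0.2]
width: 0.999
```

>>> step_arm --plan '[0,-0.2,-0.22,0,0,0,-0.35,-0.45,0,0,0,-0.5,-0.67,0,0,0,-0.7,-0.9,0,0,0,-0.7,-0.9,0,0]'

```text
time: 2.45
position: [0.297, -0.2067, 0.4288]
eef_rot: [[0.001, 0.428, -0.904], [-0.0, -0.904, -0.428], [-1.0, 0.001, -0.001]]
ft_force: [0.2, -0.2, 0.3]
width: 1.005
```

>>> step_arm --plan '[0,-0.2,-0.22,0,0,0,-0.35,-0.45,0,0,0,-0.5,-0.67,0,0,0,-0.7,-0.9,0,0,0,-0.7,-0.9,0,0]'

```text
time: 3.08
position: [0.4015, -0.0049, 0.4277]
eef_rot: [[-0.001, 0.427, -0.904], [0.0, -0.904, -0.427], [-1.0, -0.001, 0.001]]
ft_force: [-0.4, -0.2, 0.1]
width: 1.0
```

>>> step_arm --plan '[0,-0.3,0,0,0,0,-0.6,0,0,0,0,-0.9,0,0,0,0,-1,0,0,0]'

```text
time: 3.58
position: [0.3152, 0.1746, 0.4285]
eef_rot: [[0.001, 0.422, -0.906], [-0.0, -0.906, -0.422], [-1.0, 0.0, -0.001]]
ft_force: [1.0, -0.4, 0.4]
width: 0.999
```

>>> step_arm --plan '[0,-0.3,0.2,0,0,0,-0.6,0.3,0,0,0,-0.9,0.4,0,0,0,-1,0.4,0,0,0,-1,0.4,0,0]'

```text
time: 4.2
position: [0.1596, 0.3222, 0.428]
eef_rot: [[0.0, 0.423, -0.906], [-0.001, -0.906, -0.423], [-1.0, 0.001, 0.0]]
ft_force: [-0.1, -0.5, -0.7]
width: 1.002
```

```bash
python3 - <<'E'
from h import *
t=telemetry.sense(); print(np.round(t['joint_positions'],3),t['position'])
E
```

```text
[ 1.080e+00 -9.800e-02  1.609e+00 -1.000e-03  1.632e+00  2.214e+00] [0.15960637 0.32218315 0.42802075]
```

>>> step_arm --plan '[0,0.2,0.24,0,0,0,0.4,0.48,0,0,0,0.6,0.72,0,0,0,0.6,0.72,0,0]'

```text
time: 4.7
position: [0.0785, 0.1488, 0.4289]
eef_rot: [[0.004, 0.417, -0.909], [0.003, -0.909, -0.417], [-1.0, -0.002, -0.005]]
ft_force: [0.3, 1.9, 0.5]
width: 1.0
```

```bash
python3 - <<'E'
from h import *
t=telemetry.sense(); print(np.round(t['joint_positions'],3),t['position'],t['eef_rot'])
E
```

```text
[ 1.019e+00 -4.330e-01  1.817e+00 -1.000e-03  1.753e+00  2.160e+00] [0.07847026 0.14878206 0.4289351 ] [[ 0.00365384  0.41707529 -0.90886459]
 [ 0.00349361 -0.90887044 -0.41706393]
 [-0.99998722 -0.00165134 -0.00477796]]
```

>>> step_arm --plan '[0,0.1,0.12,0,0,0,0.2,0.24,0,0,0,0.2,0.24,0,0]'

```text
time: 5.08
position: [0.0527, 0.0952, 0.4285]
eef_rot: [[0.002, 0.418, -0.909], [0.001, -0.909, -0.418], [-1.0, -0.0, -0.002]]
ft_force: [0.5, 0.6, 0.5]
width: 1.0
```

```bash
python3 - <<'E'
from h import *
t=telemetry.sense(); print(np.round(t['joint_positions'],3),t['position'],t['eef_rot'])
E
```

```text
[ 9.610e-01 -5.360e-01  1.852e+00 -1.000e-03  1.823e+00  2.101e+00] [0.05274488 0.09519324 0.42850272] [[ 2.00627081e-03  4.17651646e-01 -9.08605017e-01]
 [ 1.45864510e-03 -9.08607102e-01 -4.17649383e-01]
 [-9.99996924e-01 -4.87414488e-04 -2.43211744e-03]]
```

>>> step_arm --plan '[-0.3,0.1,0.12,0,0,-0.6,0.2,0.24,0,0,-0.6,0.3,0.36,0,0,-0.6,0.3,0.36,0,0]'

```text
time: 5.58
position: [0.0227, 0.0194, 0.546]
eef_rot: [[0.002, 0.421, -0.907], [-0.001, -0.907, -0.421], [-1.0, 0.001, -0.002]]
ft_force: [-0.2, -0.1, -0.2]
width: 1.004
```

```bash
python3 - <<'E'
from h import *
t=telemetry.sense(); print(np.round(t['joint_positions'],3),t['position'],t['eef_rot'])
E
```

```text
[ 3.260e-01 -5.920e-01  1.559e+00 -2.000e-03  2.173e+00  1.461e+00] [0.02270016 0.01939008 0.5460047 ] [[ 2.10281438e-03  4.21143803e-01 -9.06991442e-01]
 [-6.75331014e-04 -9.06992642e-01 -4.21145926e-01]
 [-9.99997561e-01  1.49811116e-03 -1.62282570e-03]]
```

```bash
cat > kin.py <<'E'
import numpy as np
D=np.array([[.32,1.565,.5755,.248],[-.098,1.609,.3595,.428],[-.433,1.817,.1682,.4289],[-.536,1.852,.1088,.4285],[-.592,1.559,.0299,.546]])
A=[];b=[]
for a,c,r,z in D:
    s=a+c
    A.append([np.sin(a),np.sin(s),np.cos(s),0]);b.append(r)
    A.append([np.cos(a),np.cos(s),-np.sin(s),1]);b.append(z)
A=np.array(A);b=np.array(b)
p,res,rk,sv=np.linalg.lstsq(A,b,rcond=None)
if __name__=='__main__':
    print(p,A@p-b,sv)
    L1,Aa,B,h=p
    for z in (.05,.1,.15,.2,.3,.4,.5,.6):
      out=[]
      for r in np.arange(.1,.95,.05):
        # solve
        W=np.hypot(Aa,B);g=np.arctan2(B,Aa); d=np.hypot(r,z-h)
        cc=(d*d-L1**2-W**2)/(2*L1*W)
        if abs(cc)>1: out.append((round(r,2),None));continue
        e=np.arccos(cc) # elbow angle : fore dir angle s+g - j2
        j3=e-g
        phi=np.arctan2(r,z-h); j2=phi-np.arctan2(W*np.sin(e),L1+W*np.cos(e))
        j5=np.pi-j2-j3
        ok=-.84<j2<2.01 and .21<j3<2.61 and .05<j5<2.63
        out.append((round(r,2),round(j2,2),round(j3,2),round(j5,2),ok))
      print(z,out[:6],out[-3:])
E
python3 kin.py
```

```text
[ 0.59040719  0.41757236  0.02633579 -0.15869526] [-7.87779449e-04 -3.60899315e-04  1.13255531e-03 -4.55243332e-04
 -7.33150035e-04 -5.62999319e-06  4.07207692e-04  1.75135128e-04
 -6.67597130e-04  6.46637513e-04] [3.80342837 2.27588986 0.56528422 0.18631083]
0.05 [(np.float64(0.1), np.float64(-0.14), np.float64(2.77), np.float64(0.52), np.False_), (np.float64(0.15), np.float64(-0.04), np.float64(2.69), np.float64(0.49), np.False_), (np.float64(0.2), np.float64(0.05), np.float64(2.61), np.float64(0.49), np.True_), (np.float64(0.25), np.float64(0.12), np.float64(2.51), np.float64(0.51), np.True_), (np.float64(0.3), np.float64(0.18), np.float64(2.42), np.float64(0.54), np.True_), (np.float64(0.35), np.float64(0.25), np.float64(2.32), np.float64(0.58), np.True_)] [(np.float64(0.8), np.float64(0.82), np.float64(1.18), np.float64(1.15), np.True_), (np.float64(0.85), np.float64(0.9), np.float64(0.99), np.float64(1.25), np.True_), (np.float64(0.9), np.float64(1.0), np.float64(0.78), np.float64(1.37), np.True_)]
0.1 [(np.float64(0.1), np.float64(-0.33), np.float64(2.64), np.float64(0.84), np
[... 4025 characters left out ...]
1.44), np.float64(1.81), np.True_)] [(np.float64(0.8), None), (np.float64(0.85), None), (np.float64(0.9), None)]
0.6 [(np.float64(0.1), np.float64(-0.44), np.float64(1.38), np.float64(2.2), np.True_), (np.float64(0.15), np.float64(-0.37), np.float64(1.36), np.float64(2.15), np.True_), (np.float64(0.2), np.float64(-0.29), np.float64(1.32), np.float64(2.11), np.True_), (np.float64(0.25), np.float64(-0.22), np.float64(1.27), np.float64(2.08), np.True_), (np.float64(0.3), np.float64(-0.14), np.float64(1.22), np.float64(2.06), np.True_), (np.float64(0.35), np.float64(-0.06), np.float64(1.15), np.float64(2.05), np.True_)] [(np.float64(0.8), None), (np.float64(0.85), None), (np.float64(0.9), None)]
```

>>> step_arm --plan '[0,0.23,0.2,0,0,-0.1,0.45,0.4,0,0,-0.3,0.7,0.62,0,0,-0.5,0.93,0.83,0,0,-0.5,0.93,0.83,0,0]'

```text
time: 6.2
position: [0.039, -0.0238, 0.5601]
eef_rot: [[0.0, 0.42, -0.908], [-0.001, -0.908, -0.42], [-1.0, 0.001, 0.0]]
ft_force: [0.2, 0.4, 0.1]
width: 1.002
```

>>> step_arm --plan '[0,0.23,0.2,0,0,0,0.45,0.4,0,0,0,0.7,0.62,0,0,0,0.93,0.83,0,0,0,0.93,0.83,0,0]'

```text
time: 6.82
position: [-0.0238, -0.2306, 0.5597]
eef_rot: [[-0.0, 0.417, -0.909], [-0.001, -0.909, -0.417], [-1.0, 0.001, 0.0]]
ft_force: [1.3, -1.0, 0.1]
width: 0.999
```

```bash
python3 - <<'E'
from h import *
t=telemetry.sense(); print(np.round(t['joint_positions'],3),t['position'],t['eef_rot'])
E
```

```text
[-1.723 -0.271  1.413  0.     1.999 -0.582] [-0.02377788 -0.23064331  0.55974501] [[-2.42611789e-06  4.16546012e-01 -9.09114635e-01]
 [-9.44685689e-04 -9.09114231e-01 -4.16545824e-01]
 [-9.99999554e-01  8.57816996e-04  3.95710674e-04]]
```

>>> step_arm --plan '[-0.2,0.23,0.2,0,0,-0.4,0.45,0.4,0,0,-0.6,0.7,0.62,0,0,-0.7,0.93,0.83,0,0,-0.7,0.93,0.83,0,0]'

```text
time: 7.45
position: [-0.096, -0.471, 0.6979]
eef_rot: [[0.0, 0.419, -0.908], [0.002, -0.908, -0.419], [-1.0, -0.002, -0.001]]
ft_force: [0.2, -1.0, 0.9]
width: 0.998
```

>>> step_arm --plan '[0,0.23,0.2,0,0,0,0.45,0.4,0,0,0,0.7,0.62,0,0,0,0.93,0.83,0,0,0,0.93,0.83,0,0]'

```text
time: 8.07
position: [-0.1457, -0.6221, 0.6162]
eef_rot: [[-0.007, 0.42, -0.907], [-0.029, -0.907, -0.42], [-1.0, 0.024, 0.018]]
ft_force: [0.5, 0.6, 1.1]
width: 1.002
```

```bash
python3 - <<'E'
from h import *
t=telemetry.sense(); print(np.round(t['joint_positions'],3),t['position'],t['eef_rot'])
E
```

```text
[-1.819e+00  5.670e-01  2.150e-01  1.000e-03  2.329e+00 -6.810e-01] [-0.14570665 -0.62212663  0.61617131] [[-0.00666055  0.42031459 -0.907354  ]
 [-0.02906521 -0.90707214 -0.41997066]
 [-0.99955533  0.0235752   0.01825813]]
```

>>> step_arm --plan '[-0.4,0.23,0.2,0,0,-0.8,0.45,0.4,0,0,-0.9,0.93,0.83,0,0,-0.9,0.93,0.83,0,0,-0.9,0.93,0.83,0,0]'

```text
time: 8.7
position: [-0.1598, -0.6469, 0.6036]
eef_rot: [[-0.016, 0.422, -0.907], [-0.066, -0.905, -0.42], [-0.998, 0.053, 0.042]]
ft_force: [-0.3, 0.2, 0.0]
width: 1.0
```

>>> step_arm --plan '[-0.4,0.23,0.2,0,0,-0.8,0.45,0.4,0,0,-0.9,0.93,0.83,0,0,-0.9,0.93,0.83,0,0,-0.9,0.93,0.83,0,0]'

```text
time: 9.32
position: [-0.1717, -0.6657, 0.5959]
eef_rot: [[-0.025, 0.422, -0.906], [-0.102, -0.903, -0.418], [-0.995, 0.082, 0.065]]
ft_force: [0.4, 0.3, 0.6]
width: 0.999
```

```bash
python3 - <<'E'
from h import *
t=telemetry.sense(); print(np.round(t['joint_positions'],3),t['position'],t['eef_rot'])
E
```

```text
[-1.841  0.601  0.215  0.004  2.221 -0.703] [-0.17170078 -0.66574247  0.59590216] [[-0.02473586  0.4221668  -0.90618063]
 [-0.10169296 -0.90281847 -0.41782456]
 [-0.99450826  0.08181694  0.06526339]]
```

>>> step_arm --plan '[0,1,0.9,0,0,0,1,0.9,0,0,0,1,0.9,0,0,0,1,0.9,0,0,0,1,0.9,0,0]'

```text
time: 9.95
position: [-0.205, -0.7605, 0.5118]
eef_rot: [[-0.036, 0.423, -0.905], [-0.143, -0.899, -0.415], [-0.989, 0.114, 0.093]]
ft_force: [-0.0, 0.7, -0.2]
width: 0.996
```

>>> step_arm --plan '[-1,0,0,0,0,-1,0,0,0,0,-1,0,0,0,0,-1,0,0,0,0,-1,0,0,0,0]'

```text
time: 10.58
position: [-0.1799, -0.6658, 0.6189]
eef_rot: [[-0.046, 0.424, -0.904], [-0.182, -0.894, -0.41], [-0.982, 0.145, 0.119]]
ft_force: [0.4, 0.5, 0.5]
width: 0.999
```

```bash
python3 - <<'E'
from h import *
t=telemetry.sense(); print(np.round(t['joint_positions'],3),t['position'],t['eef_rot'])
E
```

```text
[-1.854  0.572  0.215  0.008  2.167 -0.713] [-0.17985762 -0.6657574   0.61889372] [[-0.0462827   0.42446973 -0.90425846]
 [-0.18174958 -0.8936974  -0.41020975]
 [-0.98225506  0.14536298  0.11850993]]
```

>>> step_arm --plan '[-0.3,1,0.9,0,0,-0.3,1,0.9,0,0,-0.3,1,0.9,0,0,-0.3,1,0.9,0,0,-0.3,1,0.9,0,0]'

```text
time: 11.2
position: [-0.2044, -0.733, 0.569]
eef_rot: [[-0.057, 0.426, -0.903], [-0.22, -0.887, -0.405], [-0.974, 0.176, 0.144]]
ft_force: [0.4, -0.3, 0.3]
width: 1.002
```

>>> step_arm --plan '[-0.6,1,0.9,0,0,-0.6,1,0.9,0,0,-0.6,1,0.9,0,0,-0.6,1,0.9,0,0,-0.6,1,0.9,0,0]'

```text
time: 11.82
position: [-0.2165, -0.7595, 0.5572]
eef_rot: [[-0.069, 0.428, -0.901], [-0.263, -0.879, -0.398], [-0.962, 0.21, 0.173]]
ft_force: [0.0, 0.2, -0.4]
width: 0.999
```

>>> step_arm --plan '[-0.6,1,0.9,0,0,-0.6,1,0.9,0,0,-0.6,1,0.9,0,0,-0.6,1,0.9,0,0,-0.6,1,0.9,0,0]'

```text
time: 12.45
position: [-0.2258, -0.7788, 0.5536]
eef_rot: [[-0.081, 0.431, -0.899], [-0.306, -0.869, -0.389], [-0.949, 0.243, 0.203]]
ft_force: [0.3, 0.5, 0.6]
width: 0.998
```

>>> step_arm --plan '[-0.8,1,0.9,0,0,-0.8,1,0.9,0,0,-0.8,1,0.9,0,0,-0.8,1,0.9,0,0,-0.8,1,0.9,0,0]'

```text
time: 13.08
position: [-0.2284, -0.7767, 0.5733]
eef_rot: [[-0.094, 0.434, -0.896], [-0.349, -0.857, -0.379], [-0.932, 0.277, 0.232]]
ft_force: [-0.5, -0.2, -0.4]
width: 1.002
```

>>> step_arm --plan '[-0.8,1,0.9,0,0,-0.8,1,0.9,0,0,-0.8,1,0.9,0,0,-0.8,1,0.9,0,0,-0.8,1,0.9,0,0]'

```text
time: 13.7
position: [-0.2296, -0.7713, 0.5962]
eef_rot: [[-0.107, 0.438, -0.893], [-0.391, -0.844, -0.367], [-0.914, 0.31, 0.261]]
ft_force: [0.2, 0.3, 0.3]
width: 1.0
```

>>> step_arm --plan '[-0.8,1,0.9,0,0,-0.8,1,0.9,0,0,-0.8,1,0.9,0,0,-0.8,1,0.9,0,0,-0.8,1,0.9,0,0]'

```text
time: 14.32
position: [-0.2293, -0.7625, 0.622]
eef_rot: [[-0.119, 0.442, -0.889], [-0.433, -0.829, -0.354], [-0.893, 0.343, 0.29]]
ft_force: [0.1, 0.0, -0.4]
width: 1.0
```

>>> step_arm --plan '[-0.8,1,0.9,0,0,-0.8,1,0.9,0,0,-0.8,1,0.9,0,0,-0.8,1,0.9,0,0,-0.8,1,0.9,0,0]'

```text
time: 14.95
position: [-0.2278, -0.7505, 0.65]
eef_rot: [[-0.131, 0.446, -0.885], [-0.474, -0.812, -0.339], [-0.871, 0.375, 0.318]]
ft_force: [-0.2, 0.1, -0.2]
width: 0.999
```

>>> step_arm --plan '[-0.8,1,0.9,0,0,-0.8,1,0.9,0,0,-0.8,1,0.9,0,0,-0.8,1,0.9,0,0,-0.8,1,0.9,0,0]'

```text
time: 15.58
position: [-0.2251, -0.7355, 0.6796]
eef_rot: [[-0.144, 0.451, -0.881], [-0.514, -0.794, -0.323], [-0.846, 0.406, 0.346]]
ft_force: [0.8, -0.3, -0.2]
width: 0.999
```

>>> step_arm --plan '[-0.8,1,0.9,0,0,-0.8,1,0.9,0,0,-0.8,1,0.9,0,0,-0.8,1,0.9,0,0,-0.8,1,0.9,0,0]'

```text
time: 16.2
position: [-0.2213, -0.7178, 0.7101]
eef_rot: [[-0.156, 0.457, -0.876], [-0.553, -0.775, -0.306], [-0.818, 0.437, 0.373]]
ft_force: [-0.5, -0.2, -0.4]
width: 1.003
```

```bash
python3 - <<'E'
from h import *
t=telemetry.sense(); print(np.round(t['joint_positions'],3),t['position'],t['eef_rot'])
E
```

```text
[-1.897  0.502  0.215  0.031  1.813 -0.742] [-0.22133966 -0.71776615  0.71014893] [[-0.15571929  0.45680118 -0.87583342]
 [-0.55316395 -0.77491127 -0.30581395]
 [-0.81838936  0.43685834  0.37335458]]
```

>>> step_arm --plan '[-0.8,1,0.9,0,0,-0.8,1,0.9,0,0,-0.8,1,0.9,0,0,-0.8,1,0.9,0,0,-0.8,1,0.9,0,0]'

```text
time: 16.82
position: [-0.2165, -0.6973, 0.7412]
eef_rot: [[-0.167, 0.463, -0.871], [-0.591, -0.754, -0.287], [-0.789, 0.466, 0.4]]
ft_force: [0.3, 0.0, -0.7]
width: 1.001
```

>>> step_arm --plan '[-0.8,1,0.9,0,0,-0.8,1,0.9,0,0,-0.8,1,0.9,0,0,-0.8,1,0.9,0,0,-0.8,1,0.9,0,0]'

```text
time: 17.45
position: [-0.2108, -0.6743, 0.7725]
eef_rot: [[-0.179, 0.469, -0.865], [-0.627, -0.732, -0.267], [-0.758, 0.495, 0.425]]
ft_force: [0.0, 0.6, -0.5]
width: 1.002
```

```bash
cat >> h.py <<'E'
np.set_printoptions(precision=4,suppress=True)
def st():
    t=telemetry.sense(); R=np.array(t['eef_rot']); p=np.array(t['position'])
    x=R[:,0]; print('t',t['time'],'p',p,'j',np.round(t['joint_positions'],2),'f',np.round(t['ft_force'],1),'w',round(t['width'],3))
    # roll about x to make y horizontal, pointing to +x world
    h=np.cross(x,[0,0,1]); h/=np.linalg.norm(h)
    if h[0]<0:h=-h
    a=np.arctan2(h@R[:,2],h@R[:,1]); print('tilt',np.degrees(np.arccos(-x[2])),'azim',x[:2]/np.hypot(*x[:2]),'roll needed',a,'units',a/.5)
    return t,p,R
def to(d,R): return np.round(R.T@np.array(d)/.2,3)
E
python3 -c "
from h import *
t,p,R=st();print(R)"
```

```text
t 17.45 p [-0.2108 -0.6743  0.7725] j [-1.91  0.42  0.22  0.04  1.8  -0.75] f [ 0.   0.6 -0.5] w 1.002
tilt 40.710377652784736 azim [-0.274  -0.9617] roll needed -0.86107906811399 units -1.72215813622798
[[-0.1787  0.4692 -0.8648]
 [-0.6273 -0.7315 -0.2672]
 [-0.758   0.4948  0.425 ]]
```

```bash
python3 -c "
from h import *
t,p,R=st();print(to(np.array([-.02,-.58,.68])-p,R))"
```

```text
t 17.45 p [-0.2108 -0.6743  0.7725] j [-1.91  0.42  0.22  0.04  1.8  -0.75] f [ 0.   0.6 -0.5] w 1.002
tilt 40.710377652784736 azim [-0.274  -0.9617] roll needed -0.86107906811399 units -1.72215813622798
[-0.116 -0.126 -1.148]
```

>>> step_arm --plan '[-0.03,-0.03,-0.25,-0.3,0,-0.06,-0.06,-0.5,-0.6,0,-0.09,-0.09,-0.75,-1,0,-0.12,-0.12,-1,-1,0,-0.12,-0.12,-1,-1,0]'

```text
time: 18.08
position: [-0.0422, -0.5865, 0.6924]
eef_rot: [[-0.176, 0.829, -0.532], [-0.626, -0.511, -0.589], [-0.76, 0.23, 0.609]]
ft_force: [-0.3, -0.0, -0.8]
width: 0.998
```

```bash
python3 -c "
from h import *
t,p,R=st();print(to(np.array([.14,-.5,.62])-p,R),to([.1,0,0],R),to([0,.1,0],R),to([0,0,.1],R))"
```

```text
t 18.075 p [-0.0422 -0.5865  0.6924] j [-1.57  0.04  1.   -0.18  1.42 -0.97] f [-0.3 -0.  -0.8] w 0.998
tilt 40.57140561527729 azim [-0.27   -0.9629] roll needed -0.3606628844967782 units -0.7213257689935564
[-0.156  0.451 -0.96 ] [-0.088  0.414 -0.266] [-0.313 -0.255 -0.295] [-0.38   0.115  0.304]
```

>>> step_arm --plan '[-0.04,0.11,-0.24,-0.25,0,-0.08,0.22,-0.48,-0.5,0,-0.12,0.34,-0.72,-0.72,0,-0.16,0.45,-0.96,-0.72,0,-0.16,0.45,-0.96,-0.72,0]'

```text
time: 18.7
position: [0.1408, -0.5021, 0.6199]
eef_rot: [[-0.176, 0.963, -0.204], [-0.626, -0.269, -0.732], [-0.76, -0.001, 0.65]]
ft_force: [-1.4, -0.0, 1.1]
width: 1.003
```

```bash
python3 -c "
from h import *
t,p,R=st();print(to(np.array([.3,-.4,.55])-p,R),to([.1,0,0],R),to([0,.1,0],R),to([0,0,.1],R))"
```

```text
t 18.7 p [ 0.1408 -0.5021  0.6199] j [-1.05 -0.06  1.28 -0.49  1.4  -0.82] f [-1.4 -0.   1.1] w 1.003
tilt 40.573918536512025 azim [-0.2705 -0.9627] roll needed 0.0015300884474525938 units 0.0030601768949051877
[-0.194  0.63  -0.763] [-0.088  0.482 -0.102] [-0.313 -0.135 -0.366] [-0.38  -0.     0.325]
```

>>> step_arm --plan '[-0.14,0.13,-0.22,0,0,-0.28,0.27,-0.44,0,0,-0.42,0.4,-0.66,0,0,-0.56,0.54,-0.88,0,0]'

```text
time: 19.2
position: [0.2987, -0.3335, 0.5926]
eef_rot: [[-0.179, 0.961, -0.212], [-0.628, -0.277, -0.727], [-0.757, 0.003, 0.653]]
ft_force: [0.4, -0.9, -0.5]
width: 0.999
```

>>> step_arm --plan '[-0.14,0.13,-0.22,0,0,-0.28,0.27,-0.44,0,0,-0.42,0.4,-0.66,0,0,-0.56,0.54,-0.88,0,0]'

```text
time: 19.7
position: [0.4604, -0.1648, 0.5623]
eef_rot: [[-0.179, 0.961, -0.211], [-0.627, -0.277, -0.728], [-0.758, 0.003, 0.652]]
ft_force: [0.5, -1.0, -0.3]
width: 0.999
```

```bash
python3 - <<'E'
from h import *
t,p,R=st()
from collections import defaultdict
for c in ['side','top']:
    s=snap(c,c+'1.png')
    for n in ['cooker','handle','bare_foot','wedge_mid','wedge_nose']:
        r=place_of(c,n); print(c,n,[(np.round(q['xyz'],4).tolist(),round(q['score'],2)) for q in r[:1]])
    np.save(c+'1.npy',s,allow_pickle=True)
w=[.535,.084,.12]
print(to(np.array(w)-p,R))
E
```

```text
t 19.7 p [ 0.4604 -0.1648  0.5623] j [ 0.02  0.17  1.17 -0.73  1.94  0.09] f [ 0.5 -1.  -0.3] w 0.999
tilt 40.69608186656643 azim [-0.2738 -0.9618] roll needed -0.003998707779346469 units -0.007997415558692938
side cooker [([0.5446, -0.2618, -0.0021], 0.68)]
side handle [([0.5987, -0.0684, 0.103], 0.6)]
side bare_foot [([0.5863, -0.1278, 0.0118], 0.78)]
side wedge_mid [([0.5376, 0.0803, 0.0058], 0.54)]
side wedge_nose [([0.5153, 0.0514, 0.003], 0.55)]
top cooker [([0.3535, 0.1732, 0.0054], 0.57)]
top handle [([0.6044, -0.0727, 0.1084], 0.8)]
top bare_foot []
top wedge_mid [([0.5352, 0.0843, 0.0068], 0.49)]
top wedge_nose []
[ 0.83   0.008 -2.426]
```

```bash
python3 - <<'E'
from h import *
t,p,R=st()
def wp(top,ang): pass
ims=[]
from scipy.optimize import minimize
hull=np.array([[x,y,z] for x,h in((38,4),(-38,24)) for y in(-18,18) for z in(0,h)])/1000
for c,box in (('side',(265,205,325,245)),('top',(270,210,320,260))):
    s=snap(c,c+'2.png'); m=silhouettes(c,'wedge_mid'); print(c,[(q['score'],q['region'].sum()) for q in m[:2]])
    M=m[0]['region'].astype(np.uint8)
    def cost(v):
        ca,sa=np.cos(v[2]),np.sin(v[2]); P=hull@np.array([[ca,sa,0],[-sa,ca,0],[0,0,1]])+[v[0],v[1],0]
        q=np.array([proj(s,a) for a in P]); h=cv2.convexHull((q*16).astype(np.int32))
        I=np.zeros((420,560),np.uint8); cv2.fillConvexPoly(I,h,255,cv2.LINE_AA,4)
        return np.abs(I/255.-M).sum()/M.sum()
    b=min((minimize(cost,[.536+dx,.083,a],method='Nelder-Mead',options=dict(initial_simplex=[[.536+dx,.083,a],[.541+dx,.083,a],[.536+dx,.088,a],[.536+dx,.083,a+.2]])) for dx in(-.004,.004) for a in(-2.4,-2.1,-1.9)),key=lambda r:r.fun)
    print(c,b.x,np.degrees(b.x[2]),b.fun)
    x0,y0,x1,y1=box; ims.append(cv2.resize(s['pixels'][y0-10:y1+10,x0-10:x1+10,::-1],(390,390)))
cv2.imwrite('pics/w.png',np.hstack(ims))
E
```

```text
t 20.3 p [ 0.4581 -0.1653  0.5624] j [ 0.02  0.17  1.18 -0.73  1.93  0.08] f [ 0.9 -0.2 -0.8] w 0.998
tilt 40.69871448729115 azim [-0.2738 -0.9618] roll needed -0.0029427973433283567 units -0.005885594686656713
side [(0.58, np.int64(340))]
side [ 0.5349  0.0862 -2.0246] -116.0027877714129 0.1499538638985006
top [(0.58, np.int64(105))]
top [ 0.5325  0.0936 -2.3575] -135.07236944583502 3.6525863678804855
```

View pics/w.png

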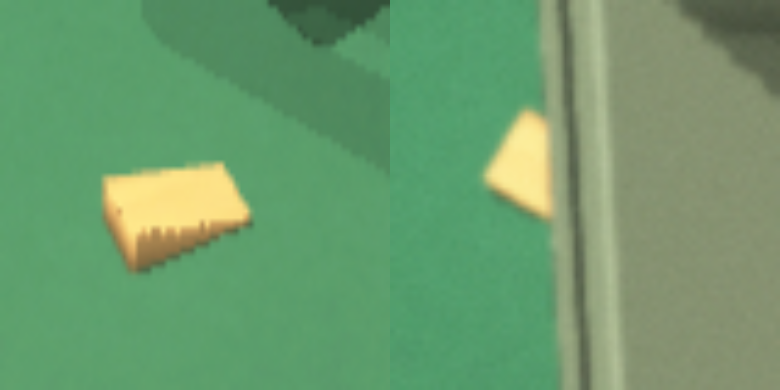

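View pics/side2.png

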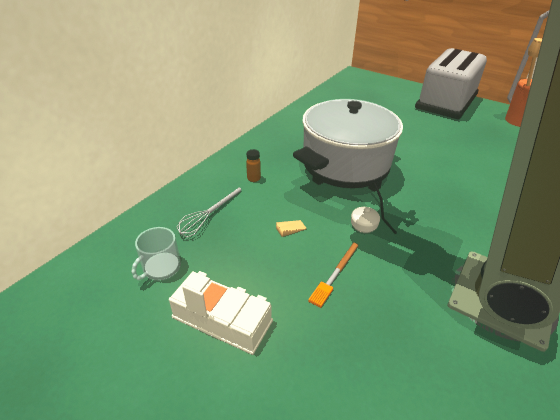

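```bash
cat > fitw.py <<'E'
from h import *
from scipy.optimize import minimize
hull=np.array([[x,y,z] for x,h in((38,4),(-38,24)) for y in(-18,18) for z in(0,h)])/1000
def fit(views,v0,show=None):
    Ms=[]
    for s,im,c in views:
        hsv=cv2.cvtColor(im,cv2.COLOR_BGR2HSV); M=((hsv[...,0]<28)&(hsv[...,0]>8)&(hsv[...,1]>70)&(hsv[...,2]>90)).astype(np.uint8)
        q=proj(s,[v0[0],v0[1],.01]).astype(int); W=np.zeros_like(M); cv2.circle(W,tuple(int(a) for a in q),c,1,-1); M*=W
        Ms.append((s,M))
    def cost(v):
        ca,sa=np.cos(v[2]),np.sin(v[2]); P=hull@np.array([[ca,sa,0],[-sa,ca,0],[0,0,1]])+[v[0],v[1],0]; e=0
        for s,M in Ms:
            q=np.array([proj(s,a) for a in P])+.5
            h=cv2.convexHull((q*16).astype(np.int32))
            I=np.zeros((420,560),np.uint8); cv2.fillConvexPoly(I,h,255,cv2.LINE_AA,4)
            e+=np.abs(I/255.-M).sum()/M.sum()
        return e
    best=None
    for a in (-.3,0,.3):
        i=np.array(v0)+[0,0,a]
        r=minimize(cost,i,method='Nelder-Mead',options=dict(initial_simplex=[i,i+[.006,0,0],i+[0,.006,0],i+[0,0,.15]],xatol=1e-4,fatol=1e-4))
        if best is None or r.fun<best.fun: best=r
    print(np.round(best.x[:2],4),'deg',round(np.degrees(best.x[2]),1),'cost',round(best.fun,3),[int(M.sum()) for _,M in Ms]); return best.x
E
python3 - <<'E'
from fitw import *
s1=snap('side','side3.png'); s2=snap('top','top3.png')
a=(s1,cv2.imread('pics/side0.png'),24); b=(s2,cv2.imread('pics/top0.png'),24)
for v in ([a],[b],[a,b]): fit(v,[.536,.084,-2.08])
t,p,R=st()
E
```

```text
[0.5379 0.0854] deg -119.5 cost 0.188 [327]
[0.5398 0.0862] deg -121.7 cost 0.104 [449]
[0.5396 0.0856] deg -121.1 cost 0.298 [327, 449]
t 20.6 p [ 0.4588 -0.1646  0.5618] j [ 0.03  0.17  1.18 -0.73  1.93  0.08] f [-0.2  0.5 -0.2] w 1.0
tilt 40.719610481678785 azim [-0.2739 -0.9617] roll needed -0.0011304813148444587 units -0.0022609626296889174
```

```bash
python3 - <<'E'
from h import *
t,p,R=st(); d=np.array([.5485,.101,.12])-p
print(d,to(d*.5,R),to(d*.25,R))
E
```

```text
t 20.6 p [ 0.4588 -0.1646  0.5618] j [ 0.03  0.17  1.18 -0.73  1.93  0.08] f [-0.2  0.5 -0.2] w 1.0
tilt 40.719610481678785 azim [-0.2739 -0.9617] roll needed -0.0011304813148444587 units -0.0022609626296889174
[ 0.0897  0.2656 -0.4418] [ 0.38   0.032 -1.251] [ 0.19   0.016 -0.626]
```

>>> step_arm --plan '[0.08,0.01,-0.28,0,0,0.17,0.01,-0.56,0,0,0.25,0.02,-0.83,0,0]'

```text
time: 20.98
position: [0.4885, -0.0752, 0.4141]
eef_rot: [[-0.178, 0.962, -0.209], [-0.627, -0.275, -0.729], [-0.758, 0.001, 0.652]]
ft_force: [0.6, 0.2, -0.5]
width: 1.004
```

>>> step_arm --plan '[0.08,0.01,-0.28,0,0,0.17,0.01,-0.56,0,0,0.25,0.02,-0.83,0,0]'

```text
time: 21.35
position: [0.5182, 0.0134, 0.2678]
eef_rot: [[-0.178, 0.962, -0.208], [-0.627, -0.274, -0.729], [-0.758, 0.001, 0.652]]
ft_force: [2.0, -0.2, 0.4]
width: 1.002
```

>>> step_arm --plan '[0.08,0.01,-0.28,0,0,0.17,0.01,-0.56,0,0,0.25,0.02,-0.83,0,0,0.25,0.02,-0.83,0,0]'

```text
time: 21.85
position: [0.5467, 0.102, 0.1193]
eef_rot: [[-0.182, 0.962, -0.202], [-0.63, -0.272, -0.728], [-0.755, -0.005, 0.655]]
ft_force: [-1.0, -0.4, 1.3]
width: 0.996
```

```bash
python3 - <<'E'
from h import *
t,p,R=st()
print(to(np.array([.5485,.101,.06])-p,R),to(np.array([.5485,.101,.024])-p,R))
E
```

```text
t 21.85 p [0.5467 0.102  0.1193] j [ 0.43  0.63  1.58 -0.52  1.46  0.91] f [-1.  -0.4  1.3] w 0.996
tilt 40.95737511467644 azim [-0.2781 -0.9605] roll needed 0.007950439267099242 units 0.015900878534198484
[ 0.225  0.012 -0.193] [ 0.361  0.013 -0.311]
```

>>> step_arm --plan '[0.12,0.01,-0.1,0,0,0.24,0.01,-0.2,0,0,0.36,0.01,-0.31,0,0,0.36,0.01,-0.31,0,0]' --force 20

```text
time: 22.35
position: [0.549, 0.0993, 0.0282]
eef_rot: [[-0.181, 0.961, -0.207], [-0.629, -0.275, -0.727], [-0.756, -0.001, 0.654]]
ft_force: [-0.3, -0.3, 0.6]
width: 0.997
```

```bash
python3 - <<'E'
from h import *
t,p,R=st(); s=snap('side','side4.png'); snap('top','top4.png')
im=cv2.imread('pics/side4.png')[150:290,210:400]; cv2.imwrite('pics/c4.png',cv2.resize(im,None,fx=4,fy=4))
E
```

```text
t 22.35 p [0.549  0.0993 0.0282] j [ 0.43  0.74  1.64 -0.54  1.31  1.  ] f [-0.3 -0.3  0.6] w 0.997
tilt 40.84732739501929 azim [-0.2763 -0.9611] roll needed 0.001687814917086123 units 0.003375629834172246
```

View pics/c4.png

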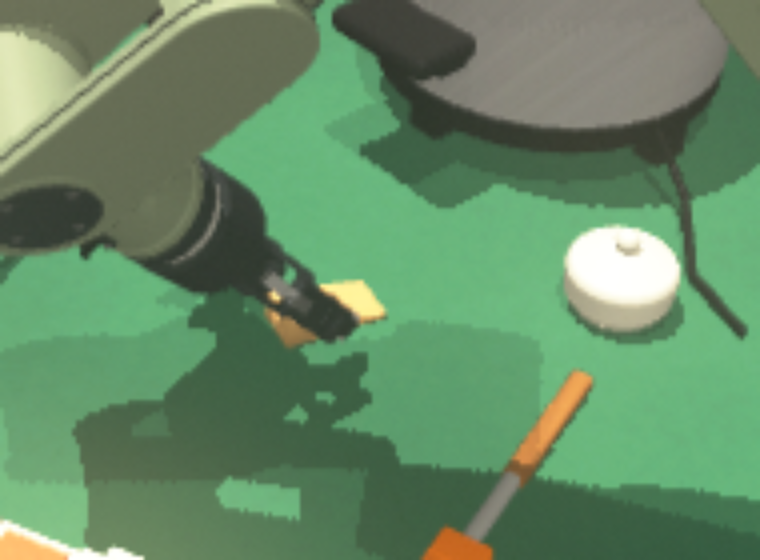

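The side crop shows the open fingers on both sides of the wedge, which is at about crop (340,310), with the near finger beside it. Closing now.

>>> step_arm --plan '[0,0,0,0,0.4,0,0,0,0,0.8,0,0,0,0,1,0,0,0,0,1,0,0,0,0,1]' --force 25

```text
time: 23.08
position: [0.5498, 0.1006, 0.0294]
eef_rot: [[-0.178, 0.962, -0.209], [-0.628, -0.275, -0.729], [-0.758, 0.002, 0.652]]
ft_force: [-0.8, 1.8, 5.2]
width: 0.441
```

```bash
python3 - <<'E'
from h import *
t,p,R=st()
E
```

```text
t 23.075 p [0.5498 0.1006 0.0294] j [ 0.43  0.74  1.64 -0.54  1.31  1.  ] f [-0.8  1.8  5.2] w 0.441
tilt 40.71474869948677 azim [-0.2728 -0.9621] roll needed -0.0025929752485575226 units -0.005185950497115045
```

>>> step_arm --plan '[-0.1,0,0.08,0,1,-0.23,0,0.2,0,1,-0.23,0,0.2,0,1]'

```text
time: 23.45
position: [0.5507, 0.1005, 0.0916]
eef_rot: [[-0.175, 0.962, -0.212], [-0.626, -0.275, -0.73], [-0.76, 0.005, 0.65]]
ft_force: [0.2, 0.3, -0.2]
width: 0.439
```

```bash
python3 - <<'E'
from h import *
t,p,R=st(); s=snap('side','side5.png'); snap('top','top5.png')
im=cv2.imread('pics/side5.png')[150:290,210:400]; cv2.imwrite('pics/c5.png',cv2.resize(im,None,fx=4,fy=4,interpolation=cv2.INTER_CUBIC))
im=cv2.imread('pics/top5.png')[170:280,240:400]; cv2.imwrite('pics/t5.png',cv2.resize(im,None,fx=4.5,fy=4.5,interpolation=cv2.INTER_CUBIC))
E
```

```text
t 23.45 p [0.5507 0.1005 0.0916] j [ 0.43  0.66  1.6  -0.53  1.41  0.94] f [ 0.2  0.3 -0.2] w 0.439
tilt 40.52886319649484 azim [-0.2688 -0.9632] roll needed -0.007994199863788187 units -0.015988399727576375
```

View pics/c5.png

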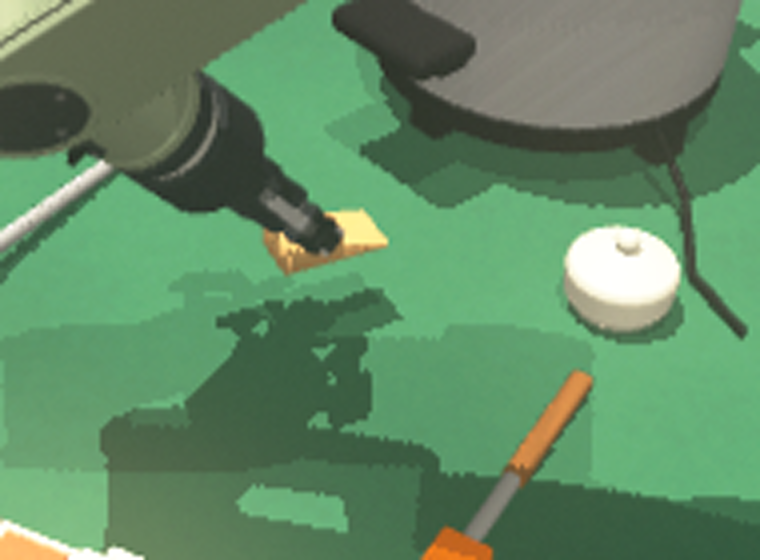

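View pics/t5.png

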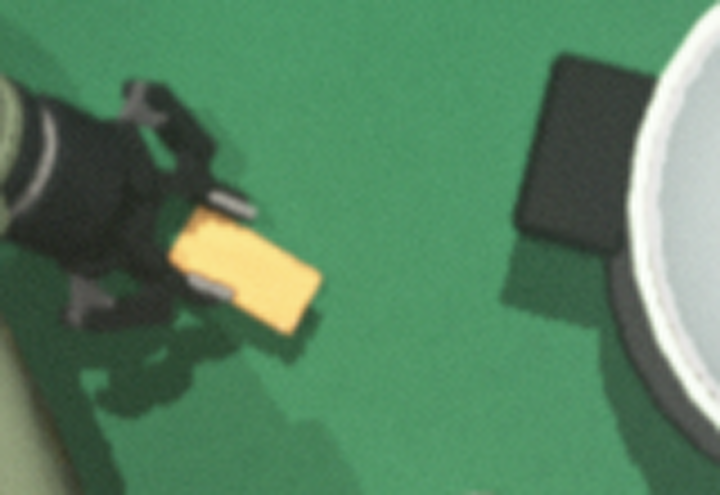

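```bash
cat > fit2.py <<'E'
from fitw import *
def fitz(zb,v0,sfx):
    hull[:,2]+=zb
    s1=snap('side','sideF%s.png'%sfx); s2=snap('top','topF%s.png'%sfx)
    a=(s1,s1['pixels'][:,:,::-1].copy(),26); b=(s2,s2['pixels'][:,:,::-1].copy(),26)
    for v in ([a],[b],[a,b]): r=fit(v,v0)
    hull[:,2]-=zb
    return s1,s2,r
E
python3 - <<'E'
from fit2 import *
t,p,R=st()
fitz(.062,[.541,.085,-2.0],'5')
E
```

```text
t 23.55 p [0.5493 0.1    0.0891] j [ 0.43  0.67  1.6  -0.53  1.41  0.94] f [-0.1 -0.3 -0.2] w 0.444
tilt 40.68102826760465 azim [-0.2739 -0.9617] roll needed -0.001236236612674116 units -0.002472473225348232
[0.536  0.0874] deg -111.2 cost 0.998 [201]
[0.5411 0.0836] deg -121.4 cost 0.124 [489]
[0.5405 0.0836] deg -120.8 cost 1.169 [201, 489]
```

```bash
python3 - <<'E'
from h import *
from scipy.spatial.transform import Rotation as Ro
t,p,R=st()
w=np.array([np.cos(np.radians(-121)),np.sin(np.radians(-121)),0])
for u in (-.5,-.6,-.7):
    Q=Ro.from_rotvec(R[:,0]*u*.5); v=Q.apply(w); n=Q.apply([0,0,1])
    off=np.array([.5405,.0845,.062])-p; print(u,np.degrees(np.arctan2(v[1],v[0])),np.degrees(np.arcsin(v[2])),n,Q.apply(off)-off)
d=np.array([.0815,-.0905,0])
print(to(d,R))
E
```

```text
t 23.65 p [0.5489 0.0998 0.0883] j [ 0.43  0.67  1.6  -0.53  1.41  0.94] f [ 0.  -0.5 -0.5] w 0.437
tilt 40.77207884572655 azim [-0.2757 -0.9612] roll needed 0.0012464734853547827 units 0.0024929469707095655
-0.5 -110.00370853617133 1.5446443568301749 [ 0.1595 -0.0298  0.9867] [-0.0011 -0.0005  0.0007]
-0.6 -107.78204762602086 1.6389506022436444 [ 0.1916 -0.032   0.981 ] [-0.0013 -0.0007  0.0009]
-0.7 -105.55842762531256 1.6607192916644091 [ 0.2235 -0.0329  0.9741] [-0.0015 -0.0008  0.001 ]
[0.211 0.516 0.245]
```

>>> step_arm --plan '[0.1,0.25,0.12,-0.3,1,0.21,0.52,0.24,-0.65,1,0.21,0.52,0.24,-0.65,1,0.21,0.52,0.24,-0.65,1]'

```text
time: 24.15
position: [0.631, 0.0099, 0.0874]
eef_rot: [[-0.181, 0.977, 0.109], [-0.627, -0.029, -0.778], [-0.757, -0.21, 0.618]]
ft_force: [0.1, 0.3, 0.1]
width: 0.439
```

```bash
python3 - <<'E'
from h import *
t,p,R=st(); print(to([0,0,-.05],R)); snap('top','top6.png')
im=cv2.imread('pics/top6.png')[150:290,240:420]; cv2.imwrite('pics/t6.png',cv2.resize(im,None,fx=4,fy=4,interpolation=cv2.INTER_CUBIC))
E
```

```text
t 24.15 p [0.631  0.0099 0.0874] j [ 0.27  0.73  1.48 -0.6   1.4   0.47] f [0.1 0.3 0.1] w 0.439
tilt 40.76496909045638 azim [-0.2779 -0.9606] roll needed 0.32706683225720184 units 0.6541336645144037
[ 0.189  0.052 -0.155]
```

View pics/t6.png

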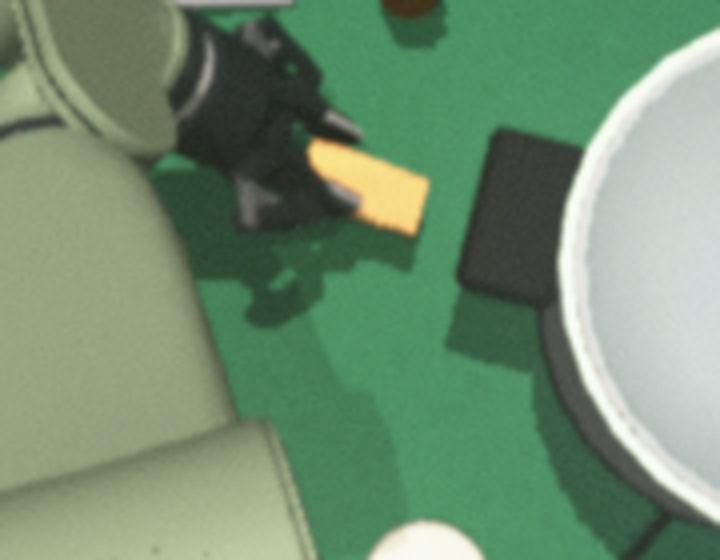

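>>> step_arm --plan '[0.09,0.03,-0.08,0,1,0.18,0.05,-0.15,0,1,0.19,0.05,-0.155,0,1,0.19,0.05,-0.155,0,1]'

```text
time: 24.7
position: [0.6313, 0.0102, 0.0382]
eef_rot: [[-0.179, 0.978, 0.11], [-0.628, -0.028, -0.778], [-0.757, -0.209, 0.619]]
ft_force: [0.1, 0.0, 0.9]
width: 0.442
```

>>> step_arm --plan '[0,0,0,0,0.4,0,0,0,0,0.3,0,0,0,0,0.3]'

```text
time: 25.08
position: [0.6317, 0.0101, 0.0392]
eef_rot: [[-0.178, 0.978, 0.109], [-0.627, -0.028, -0.778], [-0.758, -0.207, 0.618]]
ft_force: [-0.3, -0.6, 0.3]
width: 0.699
```

```bash
python3 - <<'E'
from fit2 import *
t,p,R=st(); print(to([0,0,.03],R))
s1,s2,r=fitz(0,[.622,-.006,-1.87],'7')
im=cv2.imread('pics/topF7.png')[150:290,240:420]; im2=cv2.imread('pics/sideF7.png')[130:250,220:400]
cv2.imwrite('pics/t7.png',np.vstack([cv2.resize(im,(540,420)),cv2.resize(im2,(540,360))])[:600] if 0 else np.hstack([cv2.resize(im,(400,311)),cv2.resize(im2,(400,311))]))
E
```

```text
t 25.075 p [0.6317 0.0101 0.0392] j [ 0.27  0.78  1.51 -0.61  1.32  0.52] f [-0.3 -0.6  0.3] w 0.699
tilt 40.69452609844133 azim [-0.2731 -0.962 ] roll needed 0.32255694686494135 units 0.6451138937298827
[-0.114 -0.031  0.093]
[ 0.6232 -0.0087] deg -101.4 cost 0.379 [222]
[ 0.6251 -0.0058] deg -105.4 cost 0.281 [387]
[ 0.6247 -0.0062] deg -103.8 cost 0.684 [222, 387]
```

View pics/t7.png

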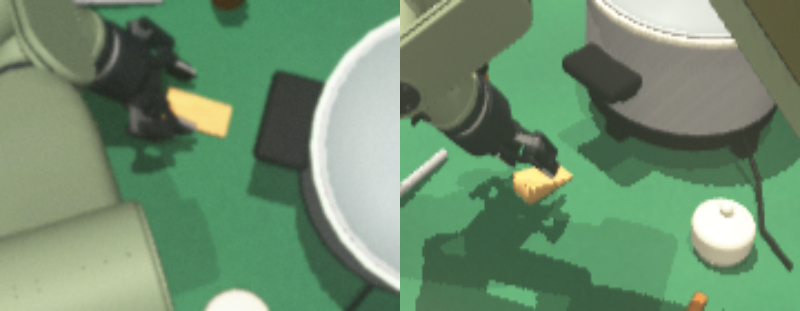

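>>> step_arm --plan '[0,0,0,0.33,0.2,0,0,0,0.65,0.2,0,0,0,0.65,0.2,0,0,0,0.65,0.2]'

```text
time: 25.68
position: [0.6315, 0.0101, 0.0387]
eef_rot: [[-0.179, 0.962, -0.207], [-0.627, -0.273, -0.729], [-0.758, -0.001, 0.652]]
ft_force: [-0.6, 0.2, -0.4]
width: 0.801
```

```bash
python3 - <<'E'
from fit2 import *
t,p,R=st()
s1,s2,r=fitz(0,[.624,-.006,-1.84],'8')
print(to(np.array([.632,.019,.031])-p,R))
im=cv2.imread('pics/topF8.png')[150:290,240:420]; im2=cv2.imread('pics/sideF8.png')[130:250,220:400]
cv2.imwrite('pics/t8.png',np.hstack([cv2.resize(im,(400,311)),cv2.resize(im2,(400,311))]))
E
```

```text
t 25.675 p [0.6315 0.0101 0.0387] j [ 0.27  0.78  1.51 -0.61  1.32  0.84] f [-0.6  0.2 -0.4] w 0.801
tilt 40.71724083858653 azim [-0.274  -0.9617] roll needed 0.0010832184976256284 units 0.0021664369952512567
[ 0.622  -0.0077] deg -101.0 cost 0.759 [173]
[ 0.6246 -0.0053] deg -105.2 cost 0.092 [456]
[ 0.6245 -0.0062] deg -104.1 cost 0.885 [173, 456]
[ 0.001 -0.01  -0.058]
```

View pics/t8.png

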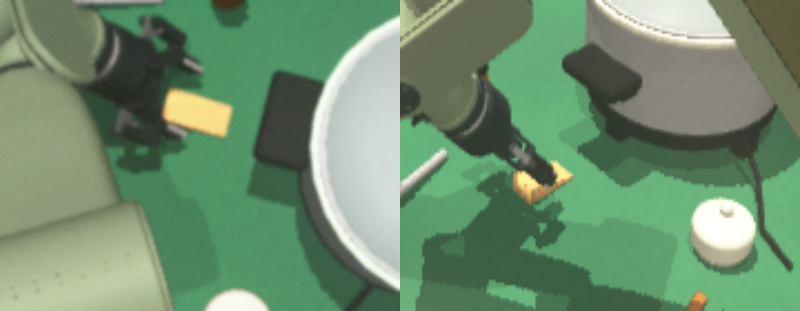

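>>> step_arm --plan '[0,-0.01,-0.03,0,0.2,0,-0.01,-0.06,0,0.2,0,-0.01,-0.06,0,0.2]'

```text
time: 26.15
position: [0.632, 0.0199, 0.0303]
eef_rot: [[-0.179, 0.962, -0.208], [-0.628, -0.274, -0.729], [-0.758, -0.0, 0.653]]
ft_force: [-0.4, -0.1, -0.3]
width: 0.801
```

>>> step_arm --plan '[0,0,0,0,0.5,0,0,0,0,1,0,0,0,0,1,0,0,0,0,1]'

```text
time: 26.65
position: [0.6322, 0.0194, 0.0311]
eef_rot: [[-0.178, 0.962, -0.209], [-0.627, -0.275, -0.729], [-0.758, 0.001, 0.652]]
ft_force: [-0.2, 0.5, 0.6]
width: 0.408
```

```bash
python3 - <<'E'
from fit2 import *
t,p,R=st()
s1,s2,r=fitz(0,[.624,-.006,-1.84],'9')
for z in(.106,.126):
  a=ray(s2,(365,182),z);b=ray(s2,(355,218.75),z); e=a-b; m=(a+b)/2; print('handle mid',m,np.hypot(*e[:2]),'u deg',np.degrees(np.arctan2(-e[1],e[0])))
im=cv2.imread('pics/top0.png')[170:290,340:530]; cv2.imwrite('pics/ck.png',cv2.resize(im,None,fx=4,fy=4,interpolation=cv2.INTER_CUBIC))
E
```

```text
t 26.65 p [0.6322 0.0194 0.0311] j [ 0.28  0.79  1.5  -0.61  1.32  0.86] f [-0.2  0.5  0.6] w 0.408
tilt 40.709967091235555 azim [-0.2735 -0.9619] roll needed -0.0018066638869057375 units -0.003613327773811475
[ 0.6223 -0.008 ] deg -94.7 cost 0.898 [159]
[ 0.6272 -0.0072] deg -108.9 cost 0.177 [420]
[ 0.6263 -0.0084] deg -106.0 cost 1.132 [159, 420]
handle mid [ 0.6046 -0.0764  0.106 ] 0.09319525184644578 u deg 16.991280928732433
handle mid [ 0.6009 -0.0737  0.126 ] 0.09162730146858379 u deg 16.99128092873242
```

View pics/ck.png

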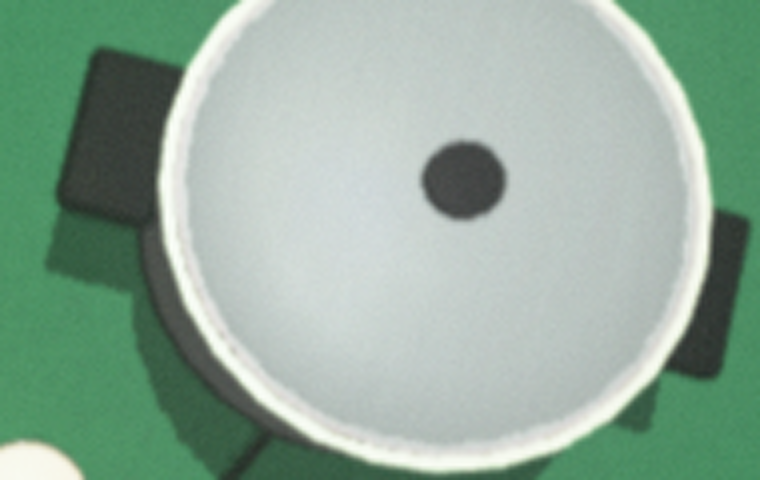

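>>> step_arm --plan '[0,0,0,0,0.4,0,0,0,0,0.4,-0.03,0,-0.034,0,0.4,-0.03,0,-0.034,0,0.4]'

```text
time: 27.25
position: [0.635, 0.0289, 0.0309]
eef_rot: [[-0.178, 0.962, -0.208], [-0.627, -0.274, -0.729], [-0.758, 0.001, 0.652]]
ft_force: [-0.9, -0.1, -0.8]
width: 0.602
```

>>> step_arm --plan '[0,0,0,0,1,0,0,0,0,1,0,0,0,0,1]'

```text
time: 27.62
position: [0.6346, 0.028, 0.031]
eef_rot: [[-0.179, 0.961, -0.209], [-0.627, -0.275, -0.729], [-0.758, 0.001, 0.652]]
ft_force: [0.5, -0.2, 0.7]
width: 0.406
```

```bash
python3 - <<'E'
from fit2 import *
t,p,R=st()
u=np.array([.292,.956,0]);v=np.array([.956,-.292,0])
print('s',p@u,'q',p@v,to(np.array(-.07*u-.002*v+[0,0,.002]),R),to(-.01*u,R),to([0,0,.01],R))
s1,s2,r=fitz(0,[.624,-.006,-1.84],'10')
im=cv2.imread('pics/topF10.png')[150:290,240:420]; im2=cv2.imread('pics/sideF10.png')[130:250,220:400]
cv2.imwrite('pics/t10.png',np.hstack([cv2.resize(im,(400,311)),cv2.resize(im2,(400,311))]))
E
```

```text
t 27.625 p [0.6346 0.028  0.031 ] j [ 0.29  0.8   1.49 -0.6   1.33  0.86] f [ 0.5 -0.2  0.7] w 0.406
tilt 40.715534662898335 azim [-0.274  -0.9617] roll needed -0.0012576129496058262 units -0.0025152258992116525
s 0.21209099493797767 q 0.5984761520796101 [ 0.22  -0.016  0.272] [ 0.033 -0.001  0.038] [-0.038  0.     0.033]
[ 0.621  -0.0102] deg -87.6 cost 0.917 [156]
[ 0.6267 -0.0079] deg -108.6 cost 0.148 [430]
[ 0.6265 -0.0087] deg -106.0 cost 1.133 [156, 430]
```

View pics/t10.png

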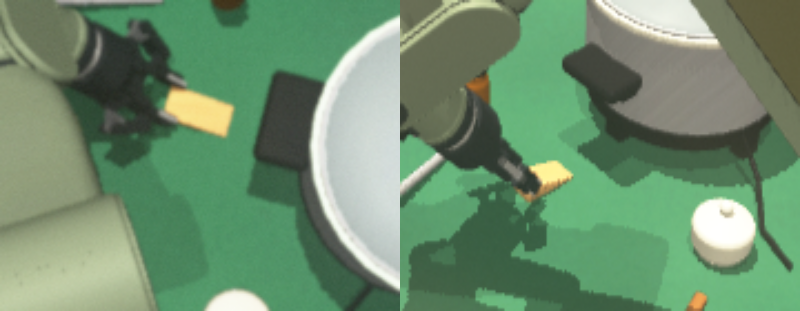

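The wedge is gripped straight at its thick end. In the top crop it points at the middle of the handle. Sliding it in now.

>>> step_arm --plan '[-0.01,0,0.01,0,1,0.05,-0.01,0.07,0,1,0.13,-0.01,0.16,0,1,0.22,-0.02,0.27,0,1,0.22,-0.02,0.27,0,1]'

```text
time: 28.35
position: [0.6097, -0.0409, 0.033]
eef_rot: [[-0.183, 0.961, -0.21], [-0.627, -0.278, -0.727], [-0.757, -0.001, 0.653]]
ft_force: [-0.1, 0.5, -0.5]
width: 0.412
```

```bash
python3 - <<'E'
from h import *
t,p,R=st()
u=np.array([.292,.956,0]);v=np.array([.956,-.292,0])
print('s',p@u,'q',p@v)
s1=snap('side','s11.png'); s2=snap('top','t11.png')
im=cv2.imread('pics/t11.png')[150:290,260:440]; im2=cv2.imread('pics/s11.png')[120:220,250:400]
cv2.imwrite('pics/v11.png',np.hstack([cv2.resize(im,(400,311)),cv2.resize(im2,(400,267))[:267].repeat(1,0) if 0 else cv2.resize(im2,(466,311),interpolation=cv2.INTER_CUBIC)[:,:400]]))
for n in ['wedge_nose','wedge_mid','bare_foot','handle']:
    for c in('side','top'):
        print(n,c,[(np.round(q['xyz'],4),q['score'],np.round([q['xyz']@u,q['xyz']@v],4)) for q in place_of(c,n)[:1]])
E
```

```text
t 28.35 p [ 0.6097 -0.0409  0.033 ] j [ 0.2   0.75  1.6  -0.66  1.25  0.85] f [-0.1  0.5 -0.5] w 0.412
tilt 40.800642986805265 azim [-0.2794 -0.9602] roll needed 0.0017607528750154555 units 0.003521505750030911
s 0.13892115727018509 q 0.5948241374506972
wedge_nose side [(array([ 0.5863, -0.1175,  0.0036]), 0.44, array([0.0589, 0.5948]))]
wedge_nose top []
wedge_mid side [(array([ 0.5944, -0.0806,  0.0051]), 0.7, array([0.0965, 0.5918]))]
wedge_mid top [(array([ 0.5991, -0.0773,  0.0091]), 0.52, array([0.101 , 0.5953]))]
bare_foot side [(array([ 0.5847, -0.1272,  0.0145]), 0.85, array([0.0491, 0.5961]))]
bare_foot top [(array([ 0.589 , -0.1241,  0.0101]), 0.65, array([0.0533, 0.5993]))]
handle side [(array([ 0.6042, -0.0699,  0.1025]), 0.92, array([0.1096, 0.598 ]))]
handle top [(array([0.7603, 0.1799, 0.0199]), 0.35, array([0.394 , 0.6743]))]
```

View pics/v11.png

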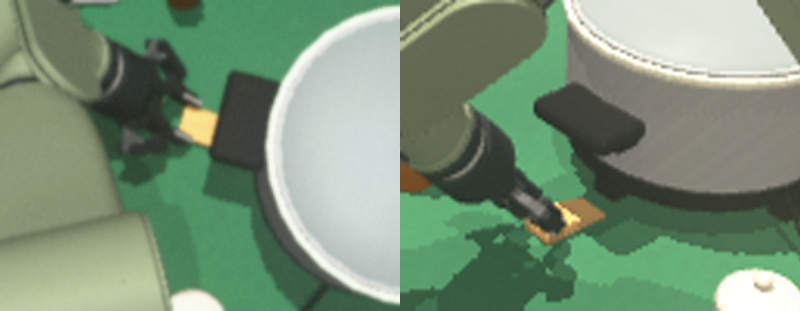

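>>> step_arm --plan '[0.035,0.01,0.04,0,1,0.073,0.01,0.084,0,1,0.08,0.01,0.078,0,1,0.08,0.01,0.078,0,1]'

```text
time: 29.35
position: [0.6072, -0.0602, 0.0311]
eef_rot: [[-0.179, 0.961, -0.209], [-0.628, -0.275, -0.728], [-0.758, 0.001, 0.653]]
ft_force: [-0.5, -0.5, 0.9]
width: 0.411
```

```bash
python3 - <<'E'
from h import *
t,p,R=st()
u=np.array([.292,.956,0]);v=np.array([.956,-.292,0])
print('s',p@u,'q',p@v)
s1=snap('side','s12.png'); s2=snap('top','t12.png')
im2=cv2.imread('pics/s12.png')[130:210,270:370]
im=im2.copy()
cv2.imwrite('pics/v12.png',cv2.resize(im2,(750,600),interpolation=cv2.INTER_CUBIC))
for n in ['wedge_nose','wedge_mid','bare_foot']:
    for c in('side','top'):
        print(n,c,[(np.round(q['xyz'],4),q['score'],np.round([q['xyz']@u,q['xyz']@v],4)) for q in place_of(c,n)[:1]])
A=np.array([.5448,-.2596,0])
for s in (.138,.128,.204): print(s,proj(s1,A+s*u+[0,0,.0]))
E
```

```text
t 29.35 p [ 0.6072 -0.0602  0.0311] j [ 0.18  0.74  1.63 -0.67  1.22  0.84] f [-0.5 -0.5  0.9] w 0.411
tilt 40.752833796633254 azim [-0.2748 -0.9615] roll needed -0.0008413804078532671 units -0.0016827608157065342
s 0.11975821765177383 q 0.5980632439125384
wedge_nose side [(array([ 0.585, -0.128,  0.014]), 0.72, array([0.0485, 0.5966]))]
wedge_nose top []
wedge_mid side [(array([ 0.5912, -0.0991,  0.0024]), 0.51, array([0.0779, 0.5941]))]
wedge_mid top [(array([ 0.5958, -0.0976,  0.0067]), 0.61, array([0.0807, 0.5981]))]
bare_foot side [(array([ 0.5869, -0.1285,  0.0125]), 0.56, array([0.0485, 0.5986]))]
bare_foot top [(array([ 0.5852, -0.1264,  0.0101]), 0.82, array([0.05  , 0.5964]))]
0.138 [314.1626 184.9061]
0.128 [316.4607 183.7637]
0.204 [298.5295 192.6774]
```

View pics/v12.png

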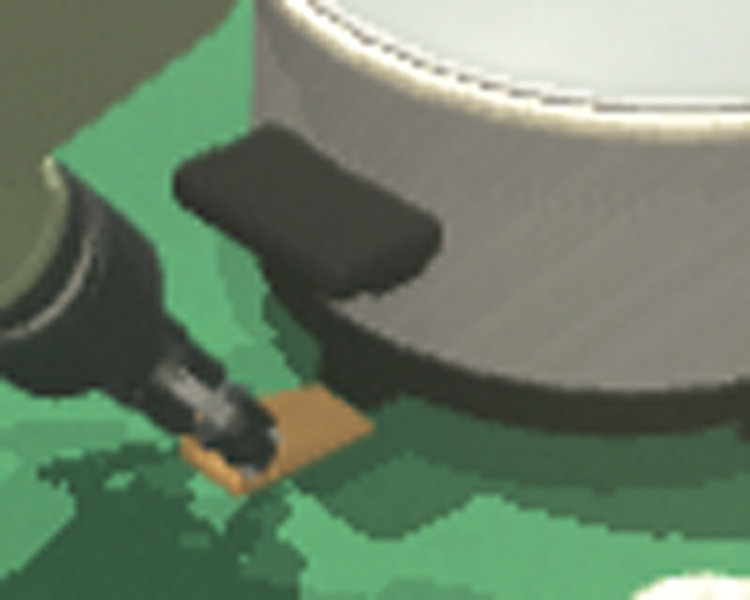

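```bash
python3 - <<'E'
from h import *
u=np.array([.292,.956,0]);v=np.array([.956,-.292,0])
s1=snap('side','s13.png')
for px in((319.6-.5,187.1-.5),(312.7-.5,181.1-.5)):
  for z in (0,.004):
    P=ray(s1,px,z); print(px,z,P@u,P@v)
print('thick bottom corner',[ (ray(s1,(270+243/7.5-.5,130+495/7.5-.5),0)@w) for w in(u,v)])
# foot corners: bottom edge outer
for q in(-.015,.015):
  P=np.array([.5448,-.2596,.012])+.138*u+q*v; print('foot corner px',(proj(s1,P)-[270,130]+.5)*7.5)
E
```

```text
(319.1, 186.6) 0 0.04254704022992749 0.5804007478289657
(319.1, 186.6) 0.004 0.04648606362842917 0.5766786370944139
(312.2, 180.6) 0 0.03790988054847432 0.6176978909281383
(312.2, 180.6) 0.004 0.04187360911563827 0.6137770740298614
thick bottom corner [np.float64(0.1158900186216138), np.float64(0.5795503549981289)]
foot corner px [361.3152 409.3322]
foot corner px [312.9325 376.1783]
```

>>> step_arm --plan '[0.007,0,0.008,0,1,0.007,0,0.008,0,0.5,0.007,0,0.008,0,0.4,0.007,0,0.008,0,0.4]'

```text
time: 30.3
position: [0.6067, -0.0618, 0.0306]
eef_rot: [[-0.179, 0.961, -0.209], [-0.627, -0.275, -0.729], [-0.758, 0.0, 0.652]]
ft_force: [-0.2, -0.4, 0.3]
width: 0.598
```

```bash
python3 - <<'E'
from h import *
t,p,R=st()
u=np.array([.292,.956,0]);v=np.array([.956,-.292,0])
print('s',p@u,'q',p@v, to(.05*u,R),to([0,0,.01],R))
E
```

```text
t 30.3 p [ 0.6067 -0.0618  0.0306] j [ 0.17  0.74  1.63 -0.68  1.22  0.84] f [-0.2 -0.4  0.3] w 0.598
tilt 40.71675723094873 azim [-0.2744 -0.9616] roll needed -0.0005596646837019662 units -0.0011193293674039324
s 0.11812467480339348 q 0.59805402533756 [-0.163  0.005 -0.189] [-0.038  0.     0.033]
```

>>> step_arm --plan '[-0.05,0,-0.06,0,0.4,-0.11,0,-0.12,0,0.4,-0.16,0,-0.19,0,0.4,-0.16,0,-0.19,0,0.8]'

```text
time: 30.8
position: [0.6212, -0.0121, 0.0301]
eef_rot: [[-0.177, 0.962, -0.207], [-0.628, -0.273, -0.729], [-0.758, 0.001, 0.652]]
ft_force: [0.8, 0.8, -0.3]
width: 0.401
```

```bash
python3 - <<'E'
from h import *
t,p,R=st()
u=np.array([.292,.956,0]);v=np.array([.956,-.292,0])
print('s',p@u,'q',p@v)
s1=snap('side','s14.png'); s2=snap('top','t14.png')
im2=cv2.imread('pics/s14.png')[130:210,270:370];im=cv2.imread('pics/t14.png')[170:250,310:410]
cv2.imwrite('pics/v14.png',np.hstack([cv2.resize(im2,(400,320),interpolation=cv2.INTER_CUBIC),cv2.resize(im,(400,320),interpolation=cv2.INTER_CUBIC)]))
E
```

```text
t 30.8 p [ 0.6212 -0.0121  0.0301] j [ 0.24  0.77  1.56 -0.63  1.28  0.85] f [ 0.8  0.8 -0.3] w 0.401
tilt 40.69671014301574 azim [-0.2713 -0.9625] roll needed -0.001729787174274053 units -0.003459574348548106
s 0.16980585121379804 q 0.5973544883929632
```

View pics/v14.png

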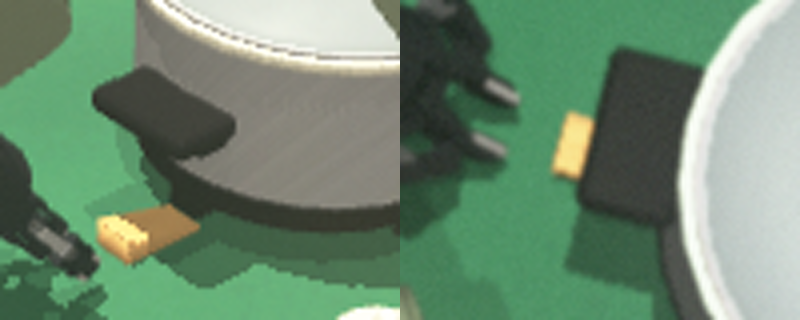

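>>> step_arm --plan '[0,0,0,0,1,0.02,0,-0.018,0,1,0.027,0,-0.023,0,1,0.027,0,-0.023,0,1]'

```text
time: 31.4
position: [0.6202, -0.0143, 0.023]
eef_rot: [[-0.179, 0.961, -0.209], [-0.627, -0.275, -0.728], [-0.758, 0.0, 0.653]]
ft_force: [0.4, -0.2, 0.4]
width: 0.002
```

```bash
python3 - <<'E'
from h import *
t,p,R=st()
u=np.array([.292,.956,0]);v=np.array([.956,-.292,0])
print('s',p@u,'q',p@v,to(-.03*u,R),to(-.01*u,R))
s2=snap('top','t15.png');s1=snap('side','s15.png')
for px in((352,198.25),(348.75,214.25)):
    P=ray(s2,px,.024); print(P@u,P@v)
for c in('side','top'): print([(q['xyz'],q['xyz']@u,q['xyz']@v) for q in place_of(c,'wedge_mid')[:1]])
im2=cv2.imread('pics/s15.png')[130:210,260:360];im=cv2.imread('pics/t15.png')[170:250,310:410]
cv2.imwrite('pics/v15.png',np.hstack([cv2.resize(im2,(400,320),interpolation=cv2.INTER_CUBIC),cv2.resize(im,(400,320),interpolation=cv2.INTER_CUBIC)]))
E
```

```text
t 31.4 p [ 0.6202 -0.0143  0.023 ] j [ 0.24  0.78  1.57 -0.64  1.27  0.86] f [ 0.4 -0.2  0.4] w 0.002
tilt 40.7403056442495 azim [-0.2749 -0.9615] roll needed -0.00023823007541486175 units -0.0004764601508297235
s 0.16744473097868037 q 0.5971282020438128 [ 0.098 -0.003  0.114] [ 0.033 -0.001  0.038]
0.1183547454836092 0.6173714987121312
0.11555429424054434 0.5749704297267294
[([0.5926, -0.1008, 0.0043], np.float64(0.0766744), np.float64(0.5959591999999999))]
[]
```

View pics/v15.png

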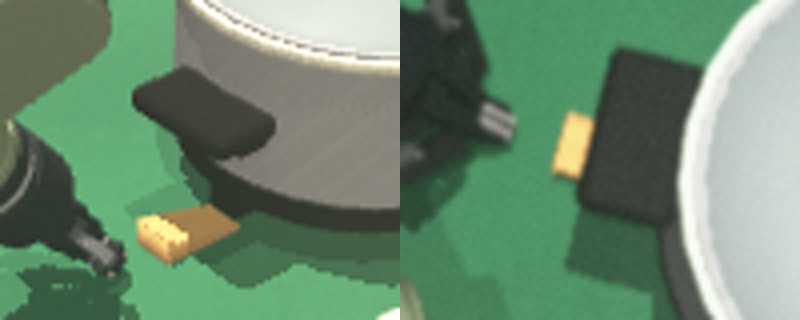

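>>> step_arm --plan '[0.04,-0.01,0.045,0,1,0.08,-0.01,0.093,0,1,0.098,-0.01,0.114,0,1,0.105,-0.01,0.122,0,1,0.112,-0.01,0.13,0,1]'

```text
time: 32.22
position: [0.6092, -0.0465, 0.0233]
eef_rot: [[-0.178, 0.962, -0.209], [-0.627, -0.275, -0.729], [-0.758, 0.001, 0.652]]
ft_force: [-0.7, 1.0, 1.4]
width: -0.003
```

>>> step_arm --plan '[0.007,0,0.008,0,1,0.013,0,0.015,0,1,0.02,0,0.023,0,1,0.026,0,0.03,0,1]'

```text
time: 32.72
position: [0.6069, -0.0542, 0.0232]
eef_rot: [[-0.179, 0.962, -0.209], [-0.627, -0.275, -0.729], [-0.758, 0.001, 0.652]]
ft_force: [-0.5, 0.8, 0.7]
width: -0.002
```

```bash
python3 - <<'E'
from h import *
t,p,R=st()
u=np.array([.292,.956,0]);v=np.array([.956,-.292,0])
print('s',p@u,'q',p@v,'fu',t['ft_force']@u)
s2=snap('top','t16.png');s1=snap('side','s16.png')
im2=cv2.imread('pics/s16.png')[130:210,260:360];im=cv2.imread('pics/t16.png')[170:250,310:410]
cv2.imwrite('pics/v16.png',np.hstack([cv2.resize(im2,(400,320),interpolation=cv2.INTER_CUBIC),cv2.resize(im,(400,320),interpolation=cv2.INTER_CUBIC)]))
E
```

```text
t 32.725 p [ 0.6069 -0.0542  0.0232] j [ 0.18  0.75  1.63 -0.67  1.21  0.85] f [-0.5  0.8  0.7] w -0.002
tilt 40.717696571358715 azim [-0.2738 -0.9618] roll needed -0.0011781363393674237 units -0.0023562726787348474
s 0.12541548300373312 q 0.5960472993261133 fu 0.6072842161790964
```

View pics/v16.png

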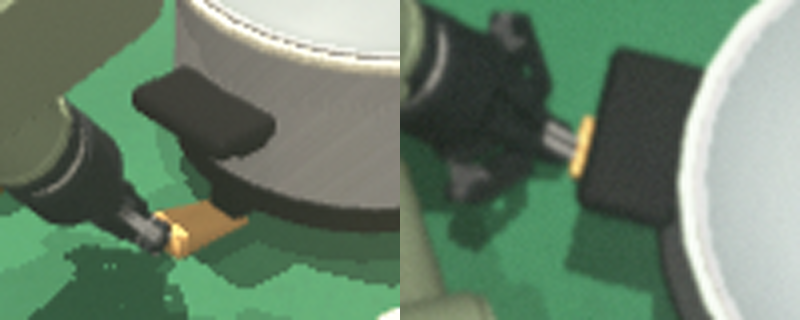

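>>> step_arm --plan '[0.007,0,0.008,0,1,0.013,0,0.015,0,1,0.02,0,0.023,0,1,0.023,0,0.027,0,1]'

```text
time: 33.33
position: [0.6049, -0.0611, 0.0232]
eef_rot: [[-0.179, 0.961, -0.209], [-0.627, -0.275, -0.729], [-0.758, 0.001, 0.652]]
ft_force: [0.0, 0.0, -0.3]
width: 0.002
```

>>> step_arm --plan '[0.004,0,0.004,0,1,0.007,0,0.008,0,1,0.01,0,0.012,0,1]'

```text
time: 33.7
position: [0.6041, -0.064, 0.0233]
eef_rot: [[-0.179, 0.962, -0.209], [-0.627, -0.275, -0.729], [-0.758, 0.001, 0.652]]
ft_force: [0.3, 0.3, -0.1]
width: -0.001
```

>>> step_arm --plan '[0.003,0,0.004,0,1,0.006,0,0.007,0,1,0.006,0,0.007,0,1]'

```text
time: 34.08
position: [0.6036, -0.0658, 0.0233]
eef_rot: [[-0.179, 0.961, -0.209], [-0.627, -0.275, -0.729], [-0.758, 0.001, 0.652]]
ft_force: [-0.5, -0.5, -0.1]
width: -0.003
```

>>> step_arm --plan '[0.003,0,0.004,0,1,0.006,0,0.007,0,1,0.006,0,0.007,0,1]'

```text
time: 34.45
position: [0.6033, -0.0672, 0.0233]
eef_rot: [[-0.178, 0.962, -0.209], [-0.627, -0.275, -0.729], [-0.758, 0.001, 0.652]]
ft_force: [0.1, 1.5, 0.2]
width: 0.001
```

```bash
python3 - <<'E'
from h import *
t,p,R=st()
u=np.array([.292,.956,0]);v=np.array([.956,-.292,0])
print('s',p@u,'q',p@v,'fu',t['ft_force']@u)
s1=snap('side','s17.png');s2=snap('top','t17.png')
im2=cv2.imread('pics/s17.png')[130:210,260:360];im=cv2.imread('pics/t17.png')[170:250,310:410]
cv2.imwrite('pics/v17.png',np.hstack([cv2.resize(im2,(400,320),interpolation=cv2.INTER_CUBIC),cv2.resize(im,(400,320),interpolation=cv2.INTER_CUBIC)]))
E
```

```text
t 34.45 p [ 0.6033 -0.0672  0.0233] j [ 0.17  0.75  1.64 -0.68  1.2   0.85] f [0.1 1.5 0.2] w 0.001
tilt 40.680720842891404 azim [-0.2734 -0.9619] roll needed -0.0017401239736741716 units -0.003480247947348343
s 0.11190812341598824 q 0.5963748817704465 fu 1.4822816039133262
```

View pics/v17.png

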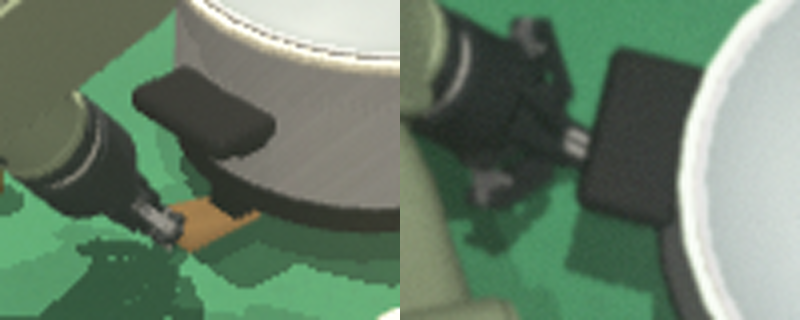

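>>> step_arm --plan '[0.003,0,0.004,0,1,0.006,0,0.007,0,1,0.006,0,0.007,0,1]'

```text
time: 34.92
position: [0.6034, -0.0679, 0.0233]
eef_rot: [[-0.177, 0.962, -0.21], [-0.626, -0.274, -0.73], [-0.76, 0.002, 0.65]]
ft_force: [0.9, 7.4, 1.5]
width: 0.001
```

>>> step_arm --plan '[0.003,0,0.004,0,1,0.006,0,0.007,0,1,0.006,0,0.007,0,1]'

```text
time: 35.3
position: [0.6035, -0.0683, 0.0233]
eef_rot: [[-0.175, 0.962, -0.211], [-0.624, -0.274, -0.732], [-0.762, 0.004, 0.648]]
ft_force: [1.7, 11.3, 3.9]
width: -0.002
```

>>> step_arm --plan '[0.003,0,0.004,0,1,0.003,0,0.004,0,1]'

```text
time: 35.55
position: [0.6036, -0.0686, 0.0234]
eef_rot: [[-0.174, 0.962, -0.212], [-0.623, -0.274, -0.733], [-0.763, 0.004, 0.647]]
ft_force: [1.8, 15.1, 4.1]
width: 0.001
```

>>> step_arm --plan '[-0.03,0,-0.03,0,1,-0.08,0,-0.09,0,1,-0.14,0,-0.16,0,1,-0.2,0,-0.23,0,1]'

```text
time: 36.05
position: [0.6189, -0.0122, 0.0235]
eef_rot: [[-0.179, 0.962, -0.208], [-0.628, -0.275, -0.729], [-0.758, 0.001, 0.653]]
ft_force: [0.6, -0.2, -0.2]
width: 0.001
```

```bash
python3 - <<'E'
from h import *
t,p,R=st()
u=np.array([.292,.956,0]);v=np.array([.956,-.292,0])
print('s',p@u,'q',p@v,to([0,0,.1],R),to(.1*u,R))
s1=snap('side','s18.png');s2=snap('top','t18.png')
im2=cv2.imread('pics/s18.png')[140:200,280:355];cv2.imwrite('pics/v18.png',cv2.resize(im2,(750,600),interpolation=cv2.INTER_CUBIC))
for n in('wedge_mid','wedge_nose','bare_foot'): print(n,[(q['xyz'],q['score'],q['xyz']@u,q['xyz']@v) for q in place_of('side',n)[:1]])
E
```

```text
t 36.05 p [ 0.6189 -0.0122  0.0235] j [ 0.24  0.78  1.57 -0.64  1.27  0.86] f [ 0.6 -0.2 -0.2] w 0.001
tilt 40.73056100127341 azim [-0.2741 -0.9617] roll needed -0.0008186161250582574 units -0.0016372322501165147
s 0.16906674452111564 q 0.5952325767514888 [-0.379  0.     0.326] [-0.326  0.009 -0.379]
wedge_mid [([0.5872, -0.1234, 0.0036], 0.55, np.float64(0.053492000000000026), np.float64(0.597396))]
wedge_nose [([0.5788, -0.1586, 0.0025], 0.56, np.float64(0.017387999999999997), np.float64(0.599644))]
bare_foot []
```

View pics/v18.png

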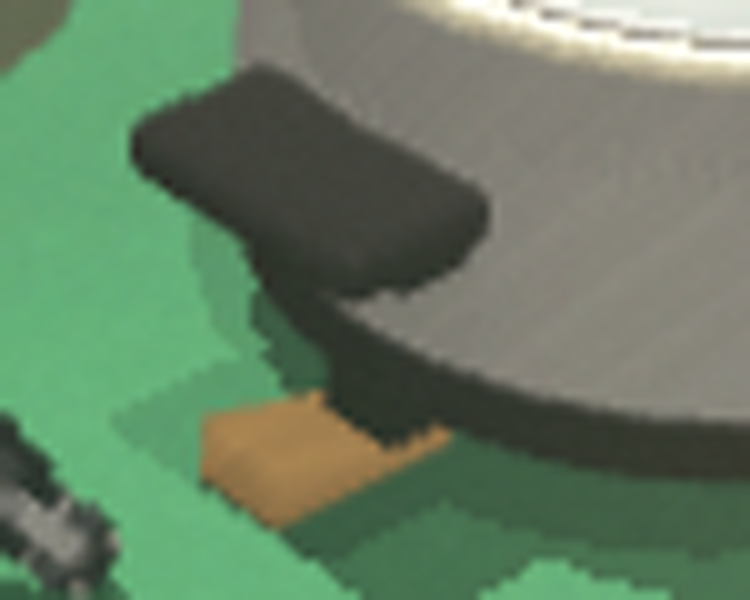

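>>> step_arm --plan '[-0.15,0,-0.15,0,1,-0.3,0,0,0,1,-0.5,0,0.15,0,1,-0.5,0,0.15,0,1,-0.5,0,0.15,0,1]'

```text
time: 36.92
position: [0.6296, 0.0269, 0.1188]
eef_rot: [[-0.18, 0.961, -0.209], [-0.627, -0.276, -0.729], [-0.758, 0.0, 0.652]]
ft_force: [-0.6, 0.3, -1.0]
width: -0.002
```

```bash
python3 - <<'E'
from h import *
t,p,R=st()
snap('side','s19.png');snap('top','t19.png')
for n in('brush_mid','salt_cellar_mid','spice_jar_mid','whisk_mid','measuring_cup_mid','caddy_mid','wedge_mid'): print(n,[(np.round(q['xyz'],4)) for q in place_of('side',n)[:1]])
E
```

```text
t 36.925 p [0.6296 0.0269 0.1188] j [ 0.29  0.7   1.45 -0.59  1.46  0.78] f [-0.6  0.3 -1. ] w -0.002
tilt 40.725242887226955 azim [-0.2755 -0.9613] roll needed -1.1270215279862742e-05 units -2.2540430559725484e-05
brush_mid [array([0.3563, 0.1741, 0.0025])]
salt_cellar_mid [array([ 0.3764, -0.0432,  0.0295])]
spice_jar_mid [array([ 0.771 , -0.0454,  0.0439])]
whisk_mid [array([0.7567, 0.1805, 0.0199])]
measuring_cup_mid [array([0.7272, 0.3864, 0.0466])]
caddy_mid [array([0.5061, 0.4142, 0.0342])]
wedge_mid [array([ 0.5847, -0.1232,  0.0043])]
```

View pics/s19.png

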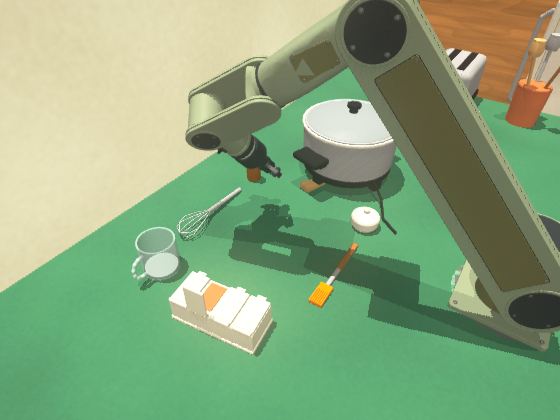

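The last side picture shows the wedge under the foot at about (312,184) and the arm clear of everything. The bystanders are where they started, within the networks' error. Handing in.

```bash
python3 -c "
from h import *
print(job.close_job())"
```

```text
the job is handed in; nothing more can be done
None
```

The wedge is jammed under the bare foot, lying flat and pointing in towards the cooker's axis. I handed the job in at about 37 s.

**Leaning the hand:** the move rows cannot tilt the tool, and a straight-down hand does not fit under the handle. I leaned it about 41° by commanding poses beyond the arm's reach, in empty space off to the right.

**Placing the wedge:** the first grip did not turn the wedge straight. I turned it in the hand, set it down just outside the handle and regripped it at the thick end. I then slid it about 1 cm under the foot and let go. The nearest measurement, taken before a last 2 mm move, put it about 8 mm in.

**Tapping:** I backed off, shut the fingers and pushed the thick end in small steps. Rather than separate taps, this was one continuous press.

**Last checks:**
- **Jam:** over the last steps the force rose from 1.5 to 7, 11 and 15 N, while the wedge barely moved.
- **Depth:** the thin end is about 32 mm past the foot's edge, against about 31 mm expected. The wedge stayed put when the fingers left.
- **Bystanders:** all six read within about 5 mm of their first positions, which is about the networks' error.
- **Disagreements:** the side camera's fits of the wedge were poor while the fingers hid it, so I relied on the top camera there. The lateral readings for the foot and wedge differed by 2–4 mm.

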